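# Open the sprung block case and pack the loose hex block

## Robot

A 6-joint arm with a two-finger parallel gripper is mounted at the origin on a cart in front of the work surface, level with it; the furniture and walls round the work are solid. World frame = base frame: x ahead of the robot, y to its left, z up, the work surface at z = 0. Lengths are in m, angles in rad, forces in N, time in s.
With the tool pointing down it reaches from about 0.4 to 0.825 m from the base axis. Payload 7 kg.
Tool frame: the origin (TCP) lies at the very end of the fingers, on their centre line; the grasp point (between the pads) lies 19 mm behind it; z points along the fingers, y is the direction in which the jaws open and shut (so a half turn about z gives the same grasp; the last joint's range is limited). The gripper opens to 88 mm and grips with 3 to 60 N. Pads are 19 mm wide; open, the fingers measure 130 mm over their backs; the gripper's body (78 mm by 193 mm) begins 47 mm behind the grasp point.
Start: joints at [1.627, 0.359, 0.012, 0, -1.224, -0.288], TCP at [0.155, 0.657, 0.227] pointing down, gripper open.
Joint ranges: [-3.07, 3.07], [-1.43, 2.12], [-1.02, 1.25], [-3.03, 1.67], [-3.05, -0], [-3.03, 3.03]. Speed limits (rad/s): [2.39, 2.39, 3.01, 3.14, 3.14, 3.14].

## Interface

Orientations are given as [roll, pitch, yaw] about the fixed x, y, z axes, in that order (R = Rz(yaw) Ry(pitch) Rx(roll)).
In Python, from station import arm gives the robot as it stands.
- The arm moves only by the shell command python3 -m inch 'ROWS' [FORCE]. ROWS is text: rows parted by semicolons, each of 7 numbers parted by spaces: the closure, from 0 (fully open) to 1 (shut), then the shift along the tool's x, y, z each as a share of 300 mm, from -1 to 1, then the turn, a rotation vector about the tool's x, y, z each as a share of 60 degrees, from -1 to 1. In form: grip tx ty tz rx ry rz; .... A call has 1 to 12 rows; each row is the pose to reach, as a shift and turn from the pose commanded when the call began, along the tool's axes at that moment; what a row does not reach only later rows make up. A row lasts 1/10 s, in which the tool goes at most 50 mm and 8.59 degrees, less where a joint would pass 70% of its speed; a pose out of reach is approached as far as the arm can. A call with a number of a shift or a turn outside -1 to 1 is refused whole. A call with a gripper value outside its range is refused whole. The fingers move at their own pace and stop on an object; FORCE is the grip in N (left out, the last holds). Time passes only in rows, so rows that repeat a pose let the fingers close. It gives the time, the measured TCP pose, the force and the opening at its end, in the units of the state.
- arm.get_state(): the state, without advancing time (a new reading comes with each control period).
- arm.grab_frame(name): name is "side" or "top"; returns a dict with "img" (420x560x3 uint8, red, green, blue), "range_z" (420x560 float32, m along the optical axis (not along the pixel's ray), 0 where there is no reading), "fx", "fy", "cx", "cy" (pixels), "extrinsics" (4x4, takes a point from world to camera coordinates). Camera axes: x right, y up, looking along -z (the intrinsics and any distortion apply to the point x, -y, -z); pixel columns grow to the right and rows downward; lengths in m; the calibration is good to about 2 mm. A picture is of the moment at which its call begins.
- arm.job_done(): hands the job in, once; it reports no verdict.
The state is a dict: "t": time; "q": joint angles; "qd": joint speeds; "joint_efforts": joint torques, N m; "eef_pos": TCP position; "ee_rot": TCP orientation; "force": force on the tool from outside, world axes, zero at the start; "moment": the same for the moment, N m; "width": finger opening in m.
Only numpy, scipy, OpenCV 4.12 (cv2) and the standard library are available. Lean on these libraries where they do the work, as an engineer would, in place of code of your own. Each camera call takes 0.05 s, during which the arm holds its last target.

## Task

Press the red release button in the sloping front of the block case so that its orange lid springs ajar, then take the lid by its black tongue and lead it gently all the way back, keeping hold of it until it has come to rest on its stop. Then stand the loose hexagonal block in the empty end of the tray, upright in line with the other two, one of its flat faces against the flat face of the middle block, and let go. Leave the other things on the bench alone.

Things in the scene. Friction and masses are not known exactly. Their poses are not given: they have to be found in the camera images.
- case: Grey case fixed to the bench, 66 (x) by 146 (y) by 78 mm high without lid; origin at the centre of its underside. Front with dark latch housing at -x, lid hinge along y at the back. Tray in its top: inside 56 (x) by 136 mm (y), floor 42 mm and rim 78 mm above the bench. Two hex blocks stand at its +y end; the -y end is empty. With the lid open, 4 mm steel pins stand 12 mm out of the side walls.
- cover (a joint): Angle of the orange lid, rad: 0 shut and latched, about 0.48 sprung ajar after the button is pressed, 2.1 fully back on its stop. The lid (66 x 146 x 46 mm high, 0.3 kg) rests on sprung pins when ajar. Beyond about 1.0 rad it tips back by its own weight and bangs onto its stop if not held; at 2.1 it stays by itself.
- handle (a point): Middle of the lid's black tongue, the place to pinch: a bar 16 mm wide (case y), 12 mm thick, 45 mm long, standing out from the lid's front wall in the lid's plane; 29 mm from that wall, 16 mm from the tongue's end. Axes of the lid: -x to the tongue's end, y along the hinge. Shut, it is level, 88 mm up, over the button. Pinched along y it can turn between the fingers as the lid swings.
- hinge (a point): Middle of the lid's hinge axis, 80 mm above the bench; the axis runs along the case's y. The handle point is 98 mm in front of it and 8 mm above it when the lid is shut, and moves up and back on an arc of 98 mm radius.
- release (a joint): Travel of the red button, m: 0 out, 0.008 fully in (about 6 N). The lid is let go at about 5 mm.
- release_top (a point): Centre of the red button's face, 32 mm across, 44 mm above the bench. This point's +z is the outward normal, leaning 40 degrees from vertical towards the front (-x) of the case: press along -z. The ring round it (48 mm across) is level with the face when fully in. The lid's tongue hangs above it, so the tool must come tilted, about along this normal.
- hex_loose_mid (a point): Loose block, 0.14 to 0.28 kg: aluminium hexagon 40 mm across flats (46 across corners), 40 mm high, with a round blue grip 16 mm in diameter and 35 mm high on top (75 mm in all). This point is on its axis, 37.5 mm above its underside; the grip's middle is 20 mm higher. x points to a corner, y to a flat face (repeats every 60 degrees). The grips of neighbours leave 24 mm between them.
- hex_b_mid (a point): The same kind of block: the middle one in the tray, loose; its neighbour for the loose block is its flat face towards the case's -y. Same point and axes, corners towards the case's x.
- hex_a_mid (a point): The same kind of block, at the +y end of the tray, loose; same point and axes.
- flux: Yellow squeeze bottle with orange nozzle, 38 mm diameter, 99 mm high, standing; origin under its centre. Leave it alone.
- marker: Black marker pen lying flat, 13 x 136 x 14 mm; origin under the centre. Leave it alone.
Mind the look-alikes: they are no part of the job. Leave any purple look-alike of the part that bears hex_loose_mid alone.

How it is judged:
On the way, in this order (a step that is already met when the one before it is completed fails the run):
1. the button has been pressed and the lid has sprung ajar (value of joint cover between 0.25 and 0.9 rad), for 0.3 s.
2. the lid is at rest fully back while the fingers still hold it (value of joint cover above 2 rad and velocity of joint cover between -0.15 and 0.15 rad/s and contact force between the fingers and cover above 0.5 N), for 0.2 s.
At the end, for the whole second after the job is handed in: Lid fully back (over 1.95 rad); the loose block upright (3.4 degrees) on the tray floor in the empty end, flat against the middle block (centres under 42.8 mm apart, faces within 7 degrees), in line within 8 mm; the other two blocks still upright in their places (value of joint cover above 1.95 rad and z of hex_loose_mid in the frame of case between 0.0755 and 0.0835 m and x of hex_loose_mid in the frame of case between -0.008 and 0.008 m and y of hex_loose_mid in the frame of case below -0.028 m and angle between each of hex_loose_mid, hex_b_mid, hex_a_mid's own z axis and vertical below 0.06 rad and z of each of hex_b_mid, hex_a_mid in the frame of case below 0.0835 m and horizontal distance between hex_b_mid and case below 0.02 m and y of hex_a_mid in the frame of case above 0.035 m and horizontal distance between hex_loose_mid and hex_b_mid below 0.0428 m and (angle between the x axis of hex_loose_mid and the x axis of hex_b_mid, either way round below 0.12 rad or angle between the x axis of hex_loose_mid and the x axis of hex_b_mid, either way round between 0.927 and 1.167 rad)); the robot touches nothing.
It fails at once if the lid is flung or left to fall back (faster than 3 rad/s between half open and its stop) (value of joint cover between 1 and 1.95 rad and velocity of joint cover above 3 rad/s).
It fails at once if a bystander is pushed over 30 mm away (distance of any of flux, marker from where it was at the start of the episode above 0.03 m).
It also fails if it takes over 67 s, if anything falls off the work surface, if the arm or the gripper's body presses on something with over 40 N, if the wrist force passes 120 N, or if a joint passes its speed limit or range.

## Working session

There is one attempt and no reset: what is moved stays moved. The work goes in short steps, Python scripts to look and compute and a shell command to move; the robot and the scene stay as the last step left them, time stands still between calls to the robot, and variables do not carry over. Pictures are saved under pics/ and viewed, and the job is handed in when it is done.

```bash
ls; mkdir -p pics; cat > h.py <<'E'
import numpy as np, cv2
from scipy.spatial.transform import Rotation as R
from station import arm
def grab(name):
    f=arm.grab_frame(name); return f
def save(f,fn,crop=None,scale=1):
    im=f["img"][:,:,::-1]
    if crop: r0,r1,c0,c1=crop; im=im[r0:r1,c0:c1]
    im=cv2.resize(im,None,fx=scale,fy=scale,interpolation=cv2.INTER_CUBIC); cv2.imwrite(fn,im)
def cloud(f):
    z=f["range_z"].astype(float); h,w=z.shape
    u,v=np.meshgrid(np.arange(w),np.arange(h))
    P=np.stack([(u-f["cx"])/f["fx"]*z,-(v-f["cy"])/f["fy"]*z,-z,np.ones_like(z)],-1)
    W=P@np.linalg.inv(f["extrinsics"]).T
    W=W[...,:3]; W[z==0]=np.nan
    return W
def proj(f,p):
    c=f["extrinsics"]@np.append(p,1); return f["cx"]+f["fx"]*c[0]/-c[2], f["cy"]+f["fy"]*c[1]/c[2]
E
python3 - <<'E'
from h import *
for n in("side","top"):
    f=grab(n); save(f,f"pics/{n}0.png"); np.savez(f"{n}0.npz",**f)
    print(n,{k:f[k] for k in f if k not in("img","range_z")})
s=arm.get_state(); print(s)
E
```

```text
pics
side {'fx': 425.2362315311255, 'fy': 425.2362315311255, 'cx': 283.3423563448475, 'cy': 210.99959354697694, 'extrinsics': array([[-0.99983539, -0.01529568,  0.00975854,  0.50044921],
       [ 0.01551621, -0.44206866,  0.896847  , -0.08281387],
       [-0.00940394,  0.89685079,  0.44223322, -1.1844707 ],
       [ 0.        ,  0.        ,  0.        ,  1.        ]])}
top {'fx': 398.5353865439402, 'fy': 398.5353865439402, 'cx': 280.3587202727436, 'cy': 210.01141703190413, 'extrinsics': array([[-0.01758502, -0.99948158, -0.02696923,  0.04574433],
       [ 0.98236425, -0.02229311,  0.18564347, -0.47863169],
       [-0.18614846, -0.02322907,  0.982247  , -0.86248243],
       [ 0.        ,  0.        ,  0.        ,  1.        ]])}
{'t': 0.1, 'q': array([ 1.62712724e+00,  3.59314417e-01,  1.11565164e-02, -3.26544006e-04,
       -1.22404666e+00, -2.88093210e-01]), 'qd': array([ 3.61801593e-05, -8.65821479e-04,  2.05091989e-03, -1.60770939e-04,
       -1.09744449e-04, -2.77634218e-03]), 'joint_efforts': array([-2.15592001e-03, -5.84160054e+01,  2.93751240e+01,  7.01556042e+00,
        1.01842088e-02, -4.93862819e-05]), 'eef_pos': array([0.15496576, 0.6565398 , 0.22571628]), 'ee_rot': array([ 3.14015523e+00, -1.05816616e-04, -2.31873407e-01]), 'force': array([-0.06844992, -0.32964639, -0.32832841]), 'moment': array([0.00334447, 0.0275287 , 0.00361153]), 'width': 0.08748297535286564}
```

View pics/side0.png

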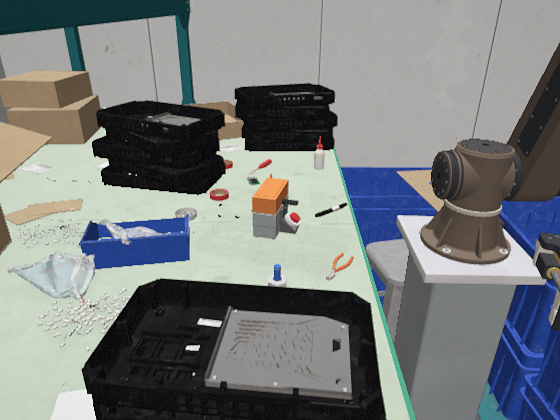

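View pics/top0.png

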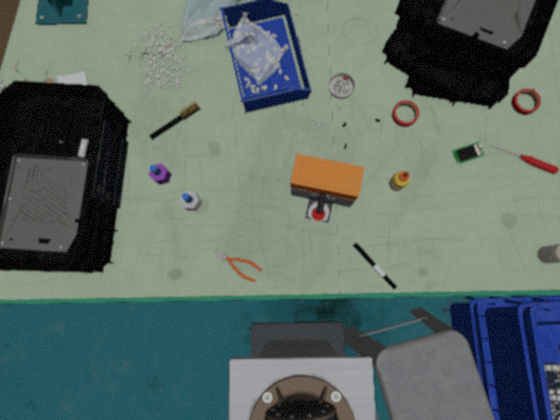

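The top view shows the case at about (325,180), with the tongue and button at (318,212). Two blocks stand apart: silver with a blue grip at (190,200), and purple at (159,173). The silver one fits the description of aluminium with a blue grip. I'll check it in an enlarged crop and measure it.

```bash
python3 - <<'E'
from h import *
f=dict(np.load("top0.npz")); W=cloud(f)
a=cv2.resize(f["img"][150:230,135:215,::-1],(400,400),interpolation=cv2.INTER_CUBIC)
b=cv2.resize(f["img"][145:225,285:365,::-1],(400,400),interpolation=cv2.INTER_CUBIC)
cv2.imwrite("pics/c0.png",np.hstack([a,b]))
hsv=cv2.cvtColor(f["img"],cv2.COLOR_RGB2HSV)
def rep(n,m):
    P=W[m]; P=P[~np.isnan(P[:,0])]; print(n,len(P),"med",np.median(P,0).round(4),"min",P.min(0).round(4),"max",P.max(0).round(4)); return P
reg=np.zeros(hsv.shape[:2],bool); reg[140:225,280:370]=1
org=reg&(hsv[...,0]>6)&(hsv[...,0]<18)&(hsv[...,1]>180)
P=rep("orange",org)
T=P[P[:,2]>np.percentile(P[:,2],50)-0.004]; r=cv2.minAreaRect((T[:,:2]*1000).astype(np.float32)); print(r)
reg2=np.zeros_like(reg);reg2[195:225,300:340]=1
red=reg2&((hsv[...,0]<5)|(hsv[...,0]>174))&(hsv[...,1]>150)
rep("red",red)
reg3=np.zeros_like(reg);reg3[185:215,178:205]=1
Q=W[reg3]; Q=Q[Q[:,2]>0.03]; print("hex z",np.histogram(Q[:,2],bins=10))
t=Q[(Q[:,2]<0.05)]; print(cv2.minEnclosingCircle((t[:,:2]*1000).astype(np.float32)),np.median(t[:,2]))
g=Q[Q[:,2]>0.065]; print("grip",g.mean(0),len(g))
reg4=np.zeros_like(reg);reg4[165:195,385:415]=1
Q=W[reg4]; Q=Q[Q[:,2]>0.02]; print("flux",np.median(Q,0))
ys,xs=np.where((W[...,2]>0.006)&(W[...,2]<.02)); k=(ys>240)&(ys<290)&(xs>350)&(xs<400); print("marker",W[ys[k],xs[k]].min(0),W[ys[k],xs[k]].max(0))
E
```

```text
orange 279 med [ 0.5111 -0.0554  0.1217] min [ 0.4897 -0.1347  0.0939] max [0.5809 0.0088 0.1288]
((535.521728515625, -64.84526824951172), (137.04159545898438, 62.74238586425781), 76.85590362548828)
red 78 med [ 0.4644 -0.0467  0.0477] min [ 0.4574 -0.0603  0.0381] max [ 0.479  -0.0377  0.0959]
hex z (array([ 13, 112,  74,   5,   3,   5,   4,   4,  12,  33]), array([0.03042298, 0.03503735, 0.03965172, 0.04426609, 0.04888045,
       0.05349482, 0.05810919, 0.06272356, 0.06733793, 0.0719523 ,
       0.07656667]))
((510.4627380371094, 248.30799865722656), 22.717214584350586) 0.03919209130765239
grip [0.50934989 0.24750853 0.07249285] 48
flux [ 0.53951376 -0.23539227  0.05457037]
marker [ 0.29820073 -0.22249652  0.00601988] [ 0.40458686 -0.13020148  0.01731132]
```

View pics/c0.png

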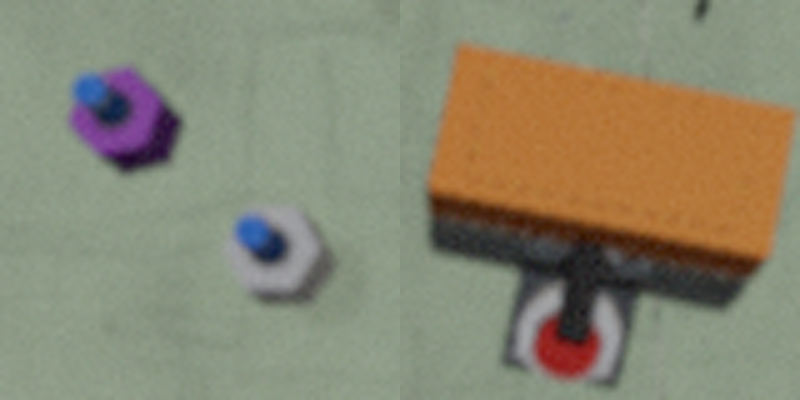

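The left crop confirms it: the silver hexagon with the blue grip, top-view pixel (190,200), is the loose block, and the purple one is the look-alike. Next I'll refine the case pose and the hex yaw, using the side view too.

```bash
python3 - <<'E'
from h import *
f=dict(np.load("top0.npz")); W=cloud(f)
reg=np.zeros(W.shape[:2],bool); reg[140:225,280:370]=1
T=W[reg&(W[...,2]>0.118)]; print(len(T),np.median(T[:,2]),np.percentile(T[:,2],[2,98]))
r=cv2.minAreaRect((T[:,:2]*1000).astype(np.float32)); print("top rect",r)
# robust edges: rotate
for yaw in np.radians([-11,-12,-13,-14,-15]):
    c,s=np.cos(yaw),np.sin(yaw); L=T[:,:2]@np.array([[c,-s],[s,c]])
    print(np.degrees(yaw),np.ptp(L,0), (L.max(0)+L.min(0))/2, "ctr world",np.array([[c,-s],[s,c]])@((L.max(0)+L.min(0))/2))
g=dict(np.load("side0.npz")); V=cloud(g)
S=V[(V[...,0]>.42)&(V[...,0]<.62)&(V[...,1]>-.17)&(V[...,1]<.05)&(V[...,2]>.118)&(V[...,2]<.135)]
print("side top",len(S),np.median(S[:,2])); print(cv2.minAreaRect((S[:,:2]*1000).astype(np.float32)))
# hex in side
Q=V[(abs(V[...,0]-.51)<.05)&(abs(V[...,1]-.248)<.05)&(V[...,2]>.03)&(V[...,2]<.1)]
t=Q[(Q[:,2]<.045)&(Q[:,2]>.036)]; gr=Q[Q[:,2]>.07]; print("side hex",t[:,:2].min(0),t[:,:2].max(0),gr.mean(0),len(gr))
# hex yaw from top mask
Q=W[(abs(W[...,0]-.51)<.04)&(abs(W[...,1]-.248)<.04)]; Q=Q[(Q[:,2]>.034)&(Q[:,2]<.046)]
c=Q[:,:2]-np.array([.5105,.2483])
best=[]
for a in range(0,60,2):
    d=[np.percentile(c@np.array([np.cos(np.radians(a+60*k)),np.sin(np.radians(a+60*k))]),97) for k in range(6)]
    best.append((a,round(sum(d[i]+d[i+3] for i in range(3))/3*1000,2), np.round((d[0]-d[3])/2*1000,1)))
print(best)
for fn,ff,p in(("t",f,(.51,.248,.03)),("s",g,(.51,.248,.03))):
    u,v=map(int,proj(ff,np.array(p))); cv2.imwrite(f"pics/hx_{fn}.png",cv2.resize(ff["img"][v-25:v+25,u-25:u+25,::-1],(400,400),interpolation=cv2.INTER_CUBIC))
cv2.imwrite("pics/hx.png",np.hstack([cv2.imread("pics/hx_t.png"),cv2.imread("pics/hx_s.png")]))
E
```

```text
2142 0.1255864308583286 [0.12165496 0.12861673]
top rect ((537.4754638671875, -65.54547882080078), (145.95578002929688, 67.14620971679688), 76.68496704101562)
-11.0 [0.07118731 0.14685219] [0.53954988 0.03823614] ctr world [ 0.53693263 -0.06541734]
-12.000000000000002 [0.06939258 0.14614391] [0.53907287 0.0476278 ] ctr world [ 0.53719521 -0.06549254]
-13.0 [0.06757671 0.14585245] [0.53843166 0.05701467] ctr world [ 0.5374572  -0.06556738]
-14.0 [0.06807013 0.14622148] [0.53727067 0.06651202] ctr world [ 0.53740215 -0.06544121]
-14.999999999999998 [0.06976261 0.14661777] [0.5358806  0.07597912] ctr world [ 0.53728576 -0.06530591]
side top 583 0.12684632849959143
((537.76611328125, -61.84221649169922), (149.02687072753906, 66.4385986328125), 77.08553314208984)
side hex [0.49118933 0.23359671] [0.53121955 0.27249429] [0.5110796  0.25261278 0.07404028] 36
[(0, np.float64(37.22), np.float64(-1.1)), (2, np.float64(37.13), np.float64(-1.2)), (4, np.float64(36.99), np.float64(-1.1)), (6, np.float64(37.02), np.float64(-1.1)), (8, np.float64(37.17), np.float64(-1.3)), (10, np.float64(37.25), n
[... 347 characters left out ...]
oat64(-1.9)), (28, np.float64(37.44), np.float64(-2.1)), (30, np.float64(37.33), np.float64(-2.1)), (32, np.float64(37.24), np.float64(-2.2)), (34, np.float64(37.16), np.float64(-2.1)), (36, np.float64(37.05), np.float64(-2.1)), (38, np.float64(36.99), np.float64(-2.0)), (40, np.float64(37.0), np.float64(-1.7)), (42, np.float64(37.05), np.float64(-1.5)), (44, np.float64(36.96), np.float64(-1.5)), (46, np.float64(36.74), np.float64(-1.5)), (48, np.float64(36.68), np.float64(-1.5)), (50, np.float64(36.76), np.float64(-1.5)), (52, np.float64(36.79), np.float64(-1.5)), (54, np.float64(36.91), np.float64(-1.4)), (56, np.float64(37.15), np.float64(-1.2)), (58, np.float64(37.14), np.float64(-1.1))]
```

View pics/hx.png

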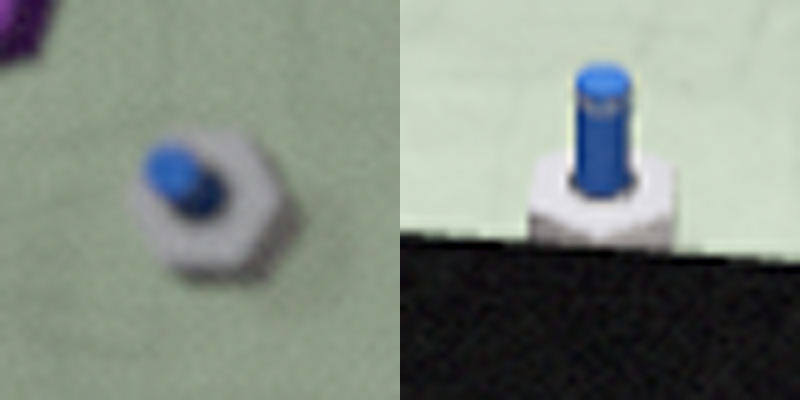

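```bash
cat >> h.py <<'E'
C=np.array([.5376,-.0638,0]); YAW=np.radians(-13.1)
CR=R.from_euler('z',YAW)
def cw(p): return C+CR.apply(np.array(p,float))
def tilt(deg,dyaw=0): # tool pointing down, tool x = case x rotated dyaw, then tilt about tool y
    return R.from_euler('z',YAW+np.radians(dyaw))*R.from_euler('x',np.pi)*R.from_euler('y',np.radians(deg))
def cur():
    s=arm.get_state(); return s["eef_pos"],R.from_euler('xyz',s["ee_rot"]),s
def delta(p,rot,base=None):
    p0,r0,s=cur()
    if base is not None: p0,r0=base
    t=r0.inv().apply(np.array(p)-p0); w=(r0.inv()*rot).as_rotvec()
    return np.r_[t/0.3,w/np.radians(60)].round(4), np.linalg.norm(t), np.degrees(np.linalg.norm(w))
def show():
    p,r,s=cur(); print("t",s["t"],"p",p.round(4),"case",CR.inv().apply(p-C).round(4),"rot",np.degrees(s["ee_rot"]).round(1),"F",s["force"].round(2),"w",round(s["width"],4),"q",s["q"].round(2))
E
python3 - <<'E'
from h import *
n=np.array([-np.sin(np.radians(40)),0,np.cos(np.radians(40))])
b=np.array([-.071,0,.044]); tgt=cw(b+.075*n); print(tgt,cw(b))
# via points
for p in ([.30,.35,.22],[.40,.05,.22]): print(delta(p,tilt(0)))
E
```

```text
[ 0.42149323 -0.03678111  0.10145333] [ 0.46844771 -0.04770776  0.044     ]
(array([ 7.053e-01,  8.833e-01,  2.040e-02,  1.400e-03, -1.000e-04,
       -3.100e-03]), np.float64(0.3391670062130396), np.float64(0.2029345373689156))
(array([ 1.2595e+00,  1.7800e+00,  2.1700e-02,  1.4000e-03, -1.0000e-04,
       -3.1000e-03]), np.float64(0.6541903304211865), np.float64(0.2029345373689156))
```

```bash
python3 -m inch '1 0.70 0.88 0 0 0 0;1 0.70 0.88 0 0 0 0;1 0.70 0.88 0 0 0 0;1 0.70 0.88 0 0 0 0;1 0.70 0.88 0 0 0 0;1 0.70 0.88 0 0 0 0;1 0.70 0.88 0 0 0 0;1 0.70 0.88 0 0 0 0' 10
python3 - <<'E'
from h import *
show()
print(delta([.42,0.03,.20],tilt(40)))
E
```

```text
t: 0.9
eef_pos: [0.2996, 0.3479, 0.2267]
ee_rot: [3.141, 0.0, -0.235]
force: [-0.3, 0.7, -0.1]
width: 0.0291
t 0.9 p [0.2996 0.3479 0.2267] case [-0.3252  0.347   0.2267] rot [180.    0.  -13.4] F [-0.29  0.67 -0.06] w 0.0291 q [ 1.29 -0.01 -0.44 -0.   -1.14  0.05]
(array([ 0.6369,  0.9372,  0.089 ,  0.0022,  0.667 , -0.0055]), np.float64(0.3410003665146929), np.float64(40.02167568945102))
```

```bash
python3 -m inch '1 0.64 0.94 0.09 0 0.667 0;1 0.64 0.94 0.09 0 0.667 0;1 0.64 0.94 0.09 0 0.667 0;1 0.64 0.94 0.09 0 0.667 0;1 0.64 0.94 0.09 0 0.667 0;1 0.64 0.94 0.09 0 0.667 0;1 0.64 0.94 0.09 0 0.667 0;1 0.64 0.94 0.09 0 0.667 0;1 0.64 0.94 0.09 0 0.667 0'
python3 - <<'E'
from h import *
show()
n=np.array([-np.sin(np.radians(40)),0,np.cos(np.radians(40))])
b=np.array([-.071,0,.044]); print(delta(cw(b+.05*n),tilt(40)))
E
```

```text
t: 1.8
eef_pos: [0.442, 0.077, 0.2953]
ee_rot: [3.124, -0.647, -0.234]
force: [0.4, -0.2, -0.5]
width: 0.0003
t 1.8 p [0.442  0.077  0.2953] case [-0.125   0.1155  0.2953] rot [179.  -37.1 -13.4] F [ 0.39 -0.18 -0.47] w 0.0003 q [ 1.09 -0.4  -1.02  0.8  -0.97 -0.23]
(array([-0.368 ,  0.3741,  0.6183,  0.0195,  0.0492, -0.0035]), np.float64(0.24329131605574775), np.float64(3.1794847980571492))
```

```bash
cat > kin.py <<'E'
import numpy as np
from scipy.spatial.transform import Rotation as R
from scipy.optimize import least_squares
S=[([1.62712724e+00,3.59314417e-01,1.11565164e-02,-3.26544006e-04,-1.22404666e+00,-2.88093210e-01],[0.15496576,0.6565398,0.22571628],[3.14015523e+00,-1.05816616e-04,-2.31873407e-01])]
def fk(q,k,sg):
    a1,d1,L2,a3,d4,d6=k[:6]; s3,s4,s5,s6,o6=sg
    y=lambda a:R.from_euler('y',a)
    r1=R.from_euler('z',q[0]); r2=r1*y(q[1]); r3=r2*y(s3*q[2])
    p=r1.apply([a1,0,d1])+r2.apply([0,0,L2])+r3.apply([d4,0,a3])
    r4=r3*R.from_euler('x',s4*q[3]); r5=r4*y(s5*q[4]); r6=r5*R.from_euler('x',s6*q[5])
    p=p+r6.apply([d6,0,0])
    # tool: z = forward x ; 
    T=r6*R.from_matrix(np.array([[0,0,1],[0,1,0],[-1,0,0]]).astype(float))*R.from_euler('z',o6)
    return p,T
E
python3 - <<'E'
from kin import *; import itertools,json
from station import arm
s=arm.get_state()
S+=[(s["q"],s["eef_pos"],s["ee_rot"])]
S+=[([1.29,-.01,-.44,0,-1.14,.05],[.2996,.3479,.2267],[3.141,0,-.235])]
best=[]
for sg in itertools.product([-1],[1,-1],[-1],[1,-1],[0,np.pi/2,np.pi,-np.pi/2]):
    e=max((fk(q,[0]*6,sg)[1].inv()*R.from_euler('xyz',r)).magnitude() for q,p,r in S); best.append((e,sg))
best.sort(key=lambda t:t[0]); print(best[:3])
sg=best[0][1]
f=lambda k:np.concatenate([(fk(q,k,sg)[0]-p)*w for (q,p,r),w in zip(S,[1,1,.1])]+[.001*(np.array(k)-[.1,.4,.4,.05,.4,.3])])
o=least_squares(f,[.1,.4,.4,.05,.4,.3]); print(o.x,[fk(q,o.x,sg)[0]-p for q,p,r in S])
json.dump([list(o.x),list(sg),[[list(map(float,a)) for a in x] for x in S]],open("kin.json","w"))
E
```

```text
[(0.004427081614338838, (-1, -1, -1, -1, -1.5707963267948966)), (0.5761864164099593, (-1, -1, -1, 1, -1.5707963267948966)), (1.3706871160319913, (-1, 1, -1, 1, -1.5707963267948966))]
[ 0.26844156  0.35379942  0.58055008 -0.00211078  0.18688132  0.60597132] [array([-1.91560226e-01, -1.08986836e-02, -1.54324552e-04]), array([-8.39384006e-05, -1.48844624e-05, -6.38821707e-05]), array([-0.17985399,  0.06728404,  0.02182536])]
```

```bash
cat >> kin.py <<'E'
def fk2(q,k,sg):
    a1,d1,L2,a3,d4,d6,b,e=k; s3,s4,s5,s6,o6=sg
    y=lambda a:R.from_euler('y',a)
    r1=R.from_euler('z',q[0]); r2=r1*y(q[1]); r3=r2*y(s3*q[2])
    p=r1.apply([a1,b,d1])+r2.apply([0,0,L2])+r3.apply([d4,0,a3])
    r4=r3*R.from_euler('x',s4*q[3]); r5=r4*y(s5*q[4]); r6=r5*R.from_euler('x',s6*q[5])
    p=p+r4.apply([0,e,0])+r6.apply([d6,0,0])
    T=r6*R.from_matrix(np.array([[0,0,1],[0,1,0],[-1,0,0]]).astype(float))*R.from_euler('z',o6)
    return p,T
LO=np.array([-3.07,-1.43,-1.02,-3.03,-3.05,-3.03]); HI=np.array([3.07,2.12,1.25,1.67,0,3.03])
def ik(p,rot,k,sg,q0):
    f=lambda q:np.r_[(fk2(q,k,sg)[0]-p)*10,(fk2(q,k,sg)[1].inv()*rot).as_rotvec()]
    o=least_squares(f,np.clip(q0,LO+.01,HI-.01),bounds=(LO,HI)); return o.x,np.linalg.norm(o.fun[:3])*100,np.degrees(np.linalg.norm(o.fun[3:]))
E
python3 - <<'E'
from kin import *; import json
from h import *
k,sg,S=json.load(open("kin.json"))
f=lambda k:np.concatenate([(fk2(q,k,sg)[0]-p)*w for (q,p,r),w in zip(S,[1,1,.3])]+[.0003*(np.array(k)-[0,.4,.5,.0,.5,.3,-.19,0])])
o=least_squares(f,[0,.4,.5,0,.5,.3,-.19,0]); k=o.x; print(k.round(4),[(fk2(q,k,sg)[0]-p).round(4) for q,p,r in S])
json.dump([list(k),list(sg),S],open("kin2.json","w"))
n=np.array([-np.sin(np.radians(40)),0,np.cos(np.radians(40))]); b=np.array([-.071,0,.044])
for t in (40,35,30,25):
  for dy in (0,20,40,-20,180):
    q,e,a=ik(cw(b+.05*n),tilt(t,0) if 0 else R.from_euler('z',YAW)*R.from_euler('x',np.pi)*R.from_euler('y',np.radians(t))*R.from_euler('z',np.radians(dy)),k,sg,arm.get_state()["q"]); print(t,dy,q.round(2),e.round(2),a.round(2))
E
```

```text
[-0.013   0.2657  0.5857 -0.0404  0.4981  0.3802  0.0042 -0.196 ] [array([-0., -0.,  0.]), array([-0., -0.,  0.]), array([ 0.0003, -0.0001, -0.    ])]
40 0 [-0.1  -0.05 -0.8  -1.57 -0.    3.03] 3.07 8.7
40 20 [-0.22 -0.05 -0.81 -1.83 -0.    3.03] 2.62 6.61
40 40 [-0.29 -0.05 -0.83 -2.02 -0.    2.94] 2.36 6.07
40 -20 [ 0.01 -0.05 -0.81 -1.31 -0.    3.03] 3.57 11.44
40 180 [-0.29 -0.05 -0.83 -2.02 -0.    0.49] 2.36 6.07
35 0 [ 0.37 -0.03 -1.02  0.18 -0.16  0.87] 4.27 18.18
35 20 [ 0.37 -0.03 -1.02  0.18 -0.16  0.52] 4.27 18.18
35 40 [ 0.37 -0.03 -1.02  0.18 -0.16  0.17] 4.27 18.18
35 -20 [ 0.37 -0.03 -1.02  0.18 -0.16  1.22] 4.27 18.18
35 180 [ 0.37 -0.03 -1.02  0.18 -0.16 -2.27] 4.27 18.18
30 0 [ 0.42 -0.01 -1.02  0.39 -0.29  0.58] 3.72 13.84
30 20 [ 0.42 -0.01 -1.02  0.39 -0.29  0.23] 3.72 13.84
30 40 [ 0.42 -0.01 -1.02  0.39 -0.29 -0.11] 3.72 13.84
30 -20 [ 0.42 -0.01 -1.02  0.39 -0.29  0.93] 3.72 13.84
30 180 [ 0.42 -0.01 -1.02  0.39 -0.29 -2.56] 3.72 13.84
25 0 [ 0.44  0.   -1.02  0.45 -0.33  0.5 ] 2.58 9.2
25 20 [ 0.44  0.   -1.02  0.45 -0.33  0.15] 2.58 9.2
25 40 [ 0.44  0.   -1.02  0.45 -0.33 -0.2 ] 2.58 9.2
25 -20 [ 0.44  0.   -1.02  0.45 -0.33  0.85] 2.58 9.2
25 180 [ 0.44  0.   -1.02  0.45 -0.33 -2.64] 2.58 9.2
```

```bash
cat > ms.py <<'E'
from kin import *; import json
from h import *
k,sg,S=json.load(open("kin2.json"))
def multi(p,rot,N=40,tol=.3,seed=0):
    rng=np.random.default_rng(seed); sols=[]
    for i in range(N):
        q0=rng.uniform(LO,HI); q0[0]=rng.uniform(-1.6,1.9)
        q,e,a=ik(p,rot,k,sg,q0)
        if e<tol and a<.5 and not any(np.abs(q-x).max()<.05 for x in sols): sols.append(q)
    return sols
def best(p,rot,N=12):
    rng=np.random.default_rng(1); b=None
    for i in range(N):
        q0=rng.uniform(LO,HI); q0[0]=rng.uniform(-1.6,1.9); r=ik(p,rot,k,sg,q0)
        if b is None or r[1]+r[2]<b[1]+b[2]: b=r
    return b
E
python3 - <<'E'
from ms import *
n=np.array([-np.sin(np.radians(40)),0,np.cos(np.radians(40))]); b=np.array([-.071,0,.044])
cq=arm.get_state()["q"]; print(cq.round(2))
for s in (.0,.05):
  for t in (40,30,20):
    for side in (-25,0,25):  # tilt sideways
      rot=tilt(t)*R.from_euler('x',np.radians(side))
      q,e,a=best(cw(b+s*n),rot); print(s,t,side,q.round(2),round(e,2),round(a,2))
E
```

```text
[ 1.09 -0.4  -1.02  0.8  -0.97 -0.23]
0.0 40 -25 [ 0.67  0.43 -1.02  1.13 -0.81 -0.68] 5.75 15.1
0.0 40 0 [-0.29  0.11 -0.75 -1.95 -0.03 -2.71] 0.67 1.95
0.0 40 25 [-0.54  0.24 -0.65 -1.43 -0.64 -3.03] 0.53 1.65
0.0 30 -25 [ 0.6   0.36 -1.02  1.09 -0.71 -0.45] 3.18 8.61
0.0 30 0 [-0.53  0.13 -0.91 -2.85 -0.03 -1.6 ] 1.92 8.38
0.0 30 25 [-0.26  0.18 -0.6  -1.05 -0.52  2.58] 0.0 0.0
0.0 20 -25 [ 0.56  0.31 -1.02  1.04 -0.63 -0.28] 0.42 1.16
0.0 20 0 [ 0.33  0.16 -1.02  0.64 -0.2   0.4 ] 1.4 5.3
0.0 20 25 [-0.14  0.19 -0.56 -0.8  -0.58  2.19] 0.0 0.0
0.05 40 -25 [-0.57 -0.05 -1.02 -2.8  -0.08 -1.65] 4.28 14.43
0.05 40 0 [-0.29 -0.05 -0.83 -2.02 -0.   -2.65] 2.36 6.07
0.05 40 25 [-0.42  0.05 -0.7  -1.25 -0.59  2.93] 0.0 0.0
0.05 30 -25 [ 0.75  0.24 -1.02  0.86 -0.79 -0.34] 3.24 8.71
0.05 30 0 [-0.55 -0.03 -1.02 -3.   -0.   -1.44] 3.96 10.3
0.05 30 25 [-0.18  0.02 -0.67 -0.93 -0.52  2.38] 0.0 0.0
0.05 20 -25 [ 0.71  0.2  -1.02  0.82 -0.73 -0.18] 0.38 1.05
0.05 20 0 [ 0.46  0.01 -1.02  0.47 -0.35  0.46] 1.28 4.47
0.05 20 25 [-0.09  0.05 -0.63 -0.71 -0.61  2.05] 0.0 0.0
```

```bash
python3 - <<'E'
from ms import *
n=np.array([-np.sin(np.radians(40)),0,np.cos(np.radians(40))]); b=np.array([-.071,0,.044])-.004*np.array([.766,0,.643])
for t in (40,35):
    for side in (10,15,20,25,30):
      for s in (.0,.05):
        rot=tilt(t)*R.from_euler('x',np.radians(side)); q,e,a=best(cw(b)-rot.apply([0,0,s]),rot); print(s,t,side,q.round(2),round(e,2),round(a,2))
# path following
def follow(q,wps,N=12):
    p,T=fk2(q,k,sg)
    for (pp,rr) in wps:
        d=(T.inv()*rr).as_rotvec()
        for i in range(1,N+1):
            q,e,a=ik(p+(np.array(pp)-p)*i/N,T*R.from_rotvec(d*i/N),k,sg,q)
        p,T=np.array(pp),rr; print("  wp",q.round(2),round(e,2),round(a,1))
    return q
cq=arm.get_state()["q"]
for t,side in((35,20),(35,25),(40,25)):
    rot=tilt(t)*R.from_euler('x',np.radians(side)); print(t,side)
    follow(cq,[([.45,.05,.28],tilt(0)),([.48,-.05,.25],tilt(0)*R.from_euler('x',np.radians(side))),(cw(b)-rot.apply([0,0,.07]),rot),(cw(b)-rot.apply([0,0,.0]),rot)])
E
```

```text
0.0 40 10 [ 0.04  0.11 -0.74 -1.2  -0.    2.56] 0.12 0.36
0.05 40 10 [ 0.04 -0.05 -0.82 -1.13 -0.04  2.49] 1.62 4.31
0.0 40 15 [-0.26  0.13 -0.7  -1.38 -0.28  2.97] 0.0 0.0
0.05 40 15 [ 0.12 -0.05 -0.85 -0.9  -0.05  2.21] 0.14 0.4
0.0 40 20 [-0.36  0.16 -0.67 -1.36 -0.44  3.03] 0.25 0.77
0.05 40 20 [-0.33  0.01 -0.73 -1.21 -0.45  2.83] 0.0 0.0
0.0 40 25 [-0.54  0.24 -0.65 -1.43 -0.64 -3.03] 0.42 1.32
0.05 40 25 [-0.51  0.09 -0.68 -1.25 -0.64  3.  ] 0.0 0.0
0.0 40 30 [-0.59  0.29 -0.61 -1.38 -0.75 -3.03] 0.21 0.66
0.05 40 30 [-0.58  0.15 -0.63 -1.21 -0.76  3.03] 0.47 1.49
0.0 35 10 [ 0.14  0.12 -0.77 -0.94 -0.    2.21] 1.17 3.74
0.05 35 10 [ 0.19 -0.04 -0.87 -0.72 -0.04  1.95] 2.41 7.3
0.0 35 15 [ 0.08  0.11 -0.75 -0.92 -0.1   2.24] 0.0 0.0
0.05 35 15 [ 0.23 -0.04 -0.9  -0.59 -0.04  1.79] 0.71 2.27
0.0 35 20 [-0.22  0.14 -0.66 -1.16 -0.37  2.7 ] 0.0 0.0
0.05 35 20 [-0.13 -0.01 -0.73 -0.95 -0.36  2.41] 0.0 0.0
0.0 35 25 [-0.37  0.19 -0.62 -1.22 -0.55  2.87] 0.0 0.0
0.05 35 25 [-0.37  0.06 -0.66 -1.09 -0.59  2.71] 0.0 0.0
0.0 35 30 [-0.48  0.25 -0.59 -1.24 -0.7   2.98] 0.0 0.0
0.05 35 30 [-0.51  0.14 -0.61 -1.13 -0.75  2.87] 0.0 0.0
35 20
  wp [ 0.55 -0.07 -0.38  0.   -1.26  0.79] 0.0 0.0
  wp [ 0.01  0.02 -0.26 -0.36 -1.23  1.45] 0.0 0.0
  wp [-0.09 -0.08 -0.77 -0.86 -0.36  2.28] 0.0 0.0
  wp [-0.22  0.14 -0.66 -1.16 -0.37  2.7 ] 0.0 0.0
35 25
  wp [ 0.55 -0.07 -0.38  0.   -1.26  0.79] 0.0 0.0
  wp [-0.08  0.04 -0.23 -0.45 -1.26  1.55] 0.0 0.0
  wp [-0.37  0.01 -0.67 -1.04 -0.61  2.65] 0.0 0.0
  wp [-0.37  0.19 -0.62 -1.22 -0.55  2.87] 0.0 0.0
40 25
  wp [ 0.55 -0.07 -0.38  0.   -1.26  0.79] 0.0 0.0
  wp [-0.08  0.04 -0.23 -0.45 -1.26  1.55] 0.0 0.0
  wp [-0.51  0.03 -0.69 -1.19 -0.66  2.94] 0.0 0.0
  wp [-0.43  0.2  -0.64 -1.31 -0.56  3.03] 0.67 2.1
```

```bash
python3 - <<'E'
from h import *
print(delta([.46,.02,.27],tilt(0)))
E
```

```text
(array([ 0.0309,  0.1688,  0.1319,  0.0174, -0.6175, -0.0101]), np.float64(0.0649300596239157), np.float64(37.06848516733517))
```

```bash
python3 -m inch '1 0.03 0.17 0.13 0 -0.62 0;1 0.03 0.17 0.13 0 -0.62 0;1 0.03 0.17 0.13 0 -0.62 0;1 0.03 0.17 0.13 0 -0.62 0;1 0.03 0.17 0.13 0 -0.62 0;1 0.03 0.17 0.13 0 -0.62 0;1 0.03 0.17 0.13 0 -0.62 0'
python3 - <<'E'
from ms import *
show()
rot=tilt(0)*R.from_euler('x',np.radians(22)); print(delta([.47,-.06,.25],rot))
q,p=arm.get_state()["q"],arm.get_state()["eef_pos"]; print(fk2(q,k,sg)[0]-p)
E
```

```text
t: 2.5
eef_pos: [0.4603, 0.0201, 0.2688]
ee_rot: [3.124, 0.004, -0.247]
force: [-0.8, 0.3, -0.4]
width: 0.0007
t 2.5 p [0.4603 0.0201 0.2688] case [-0.0943  0.0642  0.2688] rot [179.    0.3 -14.2] F [-0.8   0.25 -0.35] w 0.0007 q [ 0.48 -0.02 -0.37  0.01 -1.24  0.84]
(array([ 0.0969,  0.2499,  0.0664,  0.383 ,  0.0009, -0.0184]), np.float64(0.08283787489060475), np.float64(23.00945472596253))
[ 0.00556232  0.00291616 -0.00084674]
```

```bash
python3 -m inch '1 0.10 0.25 0.07 0.38 0 -0.02;1 0.10 0.25 0.07 0.38 0 -0.02;1 0.10 0.25 0.07 0.38 0 -0.02;1 0.10 0.25 0.07 0.38 0 -0.02;1 0.10 0.25 0.07 0.38 0 -0.02'
python3 - <<'E'
from ms import *
show()
b=np.array([-.071,0,.044])-.004*np.array([.766,0,.643])
rot=tilt(35)*R.from_euler('x',np.radians(22))
print(delta(cw(b)-rot.apply([0,0,.07]),rot), cw(b)-rot.apply([0,0,.07]))
E
```

```text
t: 3.0
eef_pos: [0.4683, -0.0616, 0.2494]
ee_rot: [-2.76, -0.0, -0.229]
force: [0.3, -1.0, -0.3]
width: 0.0006
t 3.0 p [ 0.4683 -0.0616  0.2494] case [-0.0679 -0.0136  0.2494] rot [-158.1   -0.   -13.1] F [ 0.34 -0.98 -0.33] w 0.0006 q [-0.05  0.03 -0.25 -0.4  -1.24  1.51]
(array([-0.1447,  0.2313,  0.4632,  0.0021,  0.5406, -0.2178]), np.float64(0.16127001877988512), np.float64(34.97171084957911)) [ 0.42326212 -0.06411585  0.09459332]
```

```bash
python3 -m inch '1 -0.10 0.10 0.15 0 0.54 -0.22;1 -0.14 0.10 0.15 0 0.54 -0.22;1 -0.14 0.10 0.2 0 0.54 -0.22;1 -0.145 0.23 0.3 0 0.54 -0.22;1 -0.145 0.23 0.40 0 0.54 -0.22;1 -0.145 0.23 0.46 0 0.54 -0.22;1 -0.145 0.23 0.46 0 0.54 -0.22'
python3 - <<'E'
from ms import *
show()
b=np.array([-.071,0,.044])-.004*np.array([.766,0,.643])
rot=tilt(35)*R.from_euler('x',np.radians(22))
print(delta(cw(b)-rot.apply([0,0,.015]),rot))
for n in("top","side"):
    f=grab(n); u,v=map(int,proj(f,cw(b))); print(n,u,v,proj(f,arm.get_state()["eef_pos"]))
    cv2.imwrite(f"pics/p_{n}.png",cv2.resize(f["img"][v-60:v+40,u-50:u+50,::-1],(400,400),interpolation=cv2.INTER_CUBIC))
cv2.imwrite("pics/p1.png",np.hstack([cv2.imread("pics/p_top.png"),cv2.imread("pics/p_side.png")]))
E
```

```text
t: 3.7
eef_pos: [0.4229, -0.0603, 0.0949]
ee_rot: [-2.762, -0.612, -0.216]
force: [-0.4, -0.8, 0.6]
width: 0.0006
t 3.7 p [ 0.4229 -0.0603  0.0949] case [-0.1125 -0.0226  0.0949] rot [-158.2  -35.1  -12.4] F [-0.39 -0.79  0.6 ] w 0.0006 q [-0.22 -0.05 -0.74 -0.98 -0.47  2.5 ]
(array([ 0.0031,  0.013 ,  0.1815, -0.0028,  0.0025,  0.0095]), np.float64(0.05460989541441001), np.float64(0.6145843612844284))
top 317 215 (np.float64(325.2302031551853), np.float64(231.48478509571356))
side 296 217 (np.float64(311.68747576289354), np.float64(198.68341592685695))
```

View pics/p1.png

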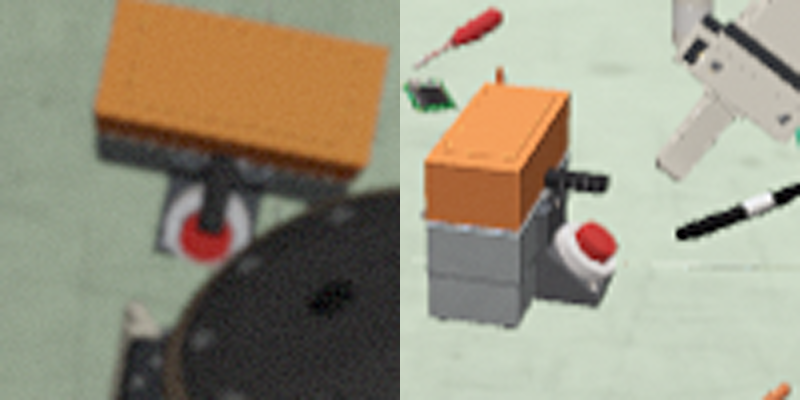

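The side crop shows the fingertip at about (672,170), clear of the tongue and pointing at the red button at (597,245). The button's predicted pixel matches. I'll approach along the tool axis.

```bash
python3 -m inch '1 0 0.013 0.10 0 0 0;1 0 0.013 0.15 0 0 0;1 0 0.013 0.18 0 0 0;1 0 0.013 0.18 0 0 0'
python3 - <<'E'
from ms import *
show()
b=np.array([-.071,0,.044])-.004*np.array([.766,0,.643])
rot=tilt(35)*R.from_euler('x',np.radians(22))
print(delta(cw(b)-rot.apply([0,0,.0]),rot))
n="side"
f=grab(n); u,v=map(int,proj(f,cw(b)))
cv2.imwrite(f"pics/p2.png",cv2.resize(f["img"][v-40:v+30,u-35:u+35,::-1],(560,560),interpolation=cv2.INTER_CUBIC))
E
```

```text
t: 4.2
eef_pos: [0.4571, -0.0517, 0.0538]
ee_rot: [-2.76, -0.61, -0.218]
force: [0.1, -0.3, 0.0]
width: 0.0002
t 4.2 p [ 0.4571 -0.0517  0.0538] case [-0.0812 -0.0064  0.0538] rot [-158.1  -34.9  -12.5] F [ 0.08 -0.34  0.04] w 0.0002 q [-0.29  0.11 -0.69 -1.18 -0.46  2.77]
(array([-0.0041, -0.002 ,  0.0521, -0.0038,  0.0041,  0.0073]), np.float64(0.015685401423090897), np.float64(0.5514662258371746))
```

View pics/p2.png

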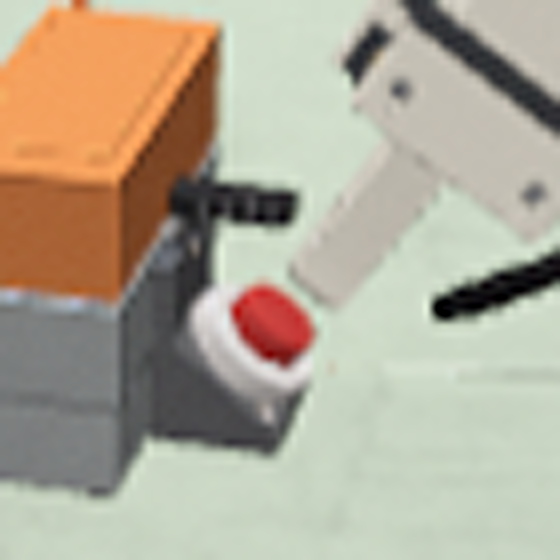

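The finger (tip at about (315,290)) is lined up with the red face at (285,320), and the tongue is clear. I'll press now in small steps.

```bash
python3 -m inch '1 -0.003 0 0.03 0 0 0;1 -0.003 0 0.045 0 0 0;1 -0.003 0 0.055 0 0 0;1 -0.003 0 0.06 0 0 0;1 -0.003 0 0.06 0 0 0'; python3 - <<'E'
from ms import *
show()
f=grab("side"); save(f,"pics/p3.png",(150,260,230,350),4)
E
```

```text
t: 4.75
eef_pos: [0.4665, -0.0488, 0.0416]
ee_rot: [-2.762, -0.614, -0.218]
force: [-23.7, -7.9, 36.5]
width: 0.0003
t 4.75 p [ 0.4665 -0.0488  0.0416] case [-0.0726 -0.0015  0.0416] rot [-158.2  -35.2  -12.5] F [-23.66  -7.9   36.49] w 0.0003 q [-0.31  0.15 -0.68 -1.24 -0.46  2.86]
```

View pics/p3.png

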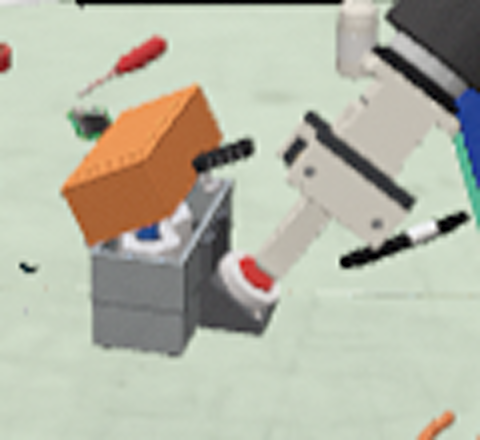

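The lid has sprung ajar (orange lid tilted, tongue up at (225,155)). I'll back off along the tool axis.

```bash
python3 -m inch '1 0 0 -0.1 0 0 0;1 0 0 -0.25 0 0 0;1 0 0 -0.35 0 0 0;1 0 0 -0.35 0 0 0'; python3 - <<'E'
from ms import *
show()
f=grab("side"); save(f,"pics/a_s.png",(140,240,230,330),4); np.savez("side1.npz",**f)
f=grab("top"); save(f,"pics/a_t.png",(140,240,270,370),4); np.savez("top1.npz",**f)
cv2.imwrite("pics/a.png",np.hstack([cv2.imread("pics/a_t.png"),cv2.imread("pics/a_s.png")]))
f=dict(np.load("side1.npz"))
th=.48
e1=np.array([-np.cos(th),0,np.sin(th)]);e2=np.array([np.sin(th),0,np.cos(th)])
h=np.array([.036,0,.08])+.098*e1+.008*e2
print("handle",h,cw(h),"side px",proj(f,cw(h)),"top px",proj(dict(np.load("top1.npz")),cw(h)))
end=h+.016*e1; print("tip px",proj(f,cw(end)),proj(dict(np.load("top1.npz")),cw(end)))
V=cloud(f); m=(f["img"].max(2)<60)&(abs(V[...,0]-cw(h)[0])<.04)&(abs(V[...,1]-cw(h)[1])<.03)&(V[...,2]>.1)&(V[...,2]<.18)
Q=V[m]; print(len(Q),(CR.inv().apply(Q-C)).mean(0),np.ptp(Q,0))
E
```

```text
t: 5.2
eef_pos: [0.4037, -0.0743, 0.1233]
ee_rot: [-2.761, -0.619, -0.218]
force: [0.9, -0.1, -0.8]
width: 0.0006
t 5.2 p [ 0.4037 -0.0743  0.1233] case [-0.128  -0.0406  0.1233] rot [-158.2  -35.4  -12.5] F [ 0.87 -0.08 -0.81] w 0.0006 q [-0.23 -0.15 -0.76 -0.87 -0.51  2.38]
handle [-0.04723127  0.          0.13235032] [ 0.49159788 -0.05309497  0.13235032] side px (np.float64(287.3255024957729), np.float64(186.82353743276286)) top px (np.float64(322.30568030520647), np.float64(195.45546408394338))
tip px (np.float64(292.37001039129655), np.float64(184.88330408182145)) (np.float64(321.2545249299513), np.float64(201.2999389164821))
41 [-0.04226991  0.0068738   0.12931043] [0.03596269 0.01544876 0.02317143]
```

View pics/a.png

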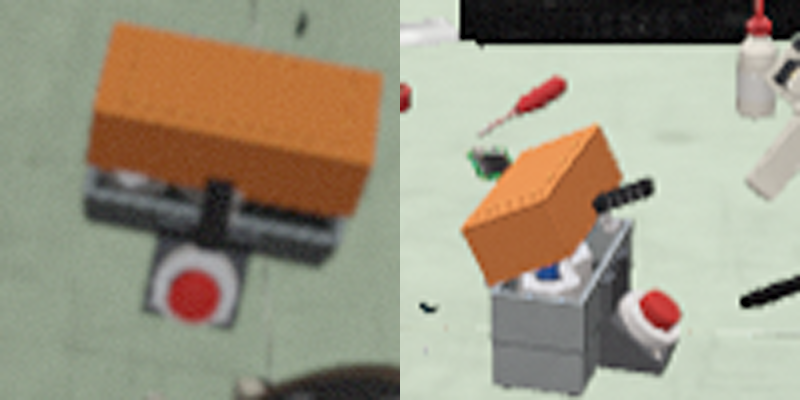

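```bash
cat >> ms.py <<'E'
def arc(th,g=.017,tl=0,out=.002):
    e1=np.array([-np.cos(th),0,np.sin(th)]);e2=np.array([np.sin(th),0,np.cos(th)])
    h=np.array([.036,0,.08])+(.098+out)*e1+.008*e2
    rot=tilt(tl); return cw(h)+rot.apply([0,0,g]),rot
def follow(q,wps,N=6,pr=True):
    p,T=fk2(q,k,sg)
    for (pp,rr) in wps:
        d=(T.inv()*rr).as_rotvec()
        for i in range(1,N+1):
            q,e,a=ik(p+(np.array(pp)-p)*i/N,T*R.from_rotvec(d*i/N),k,sg,q)
        p,T=np.array(pp),rr
        if pr: print("  wp",q.round(2),round(e,2),round(a,1))
    return q
E
python3 - <<'E'
from ms import *
q=arm.get_state()["q"]
for tl in (0,10,-10):
    print(tl); h,r=arc(.48,tl=tl); up=h+[0,0,.09]
    follow(q,[(up,r),(h,r)]+[arc(t,tl=tl) for t in (.8,1.1,1.4,1.7,2.0,2.1)])
h,r=arc(.48,tl=0); print(h, delta(h+[-.02,0,.1],r), delta(h+[0,0,.06],r))
E
```

```text
0
  wp [ 0.29  0.07 -0.4   0.   -1.1   1.05] 0.0 0.0
  wp [ 0.29  0.18 -0.5  -0.   -0.89  1.05] 0.0 0.0
  wp [ 0.27  0.18 -0.43  0.   -0.95  1.07] 0.0 0.0
  wp [ 0.25  0.21 -0.36  0.   -1.    1.1 ] 0.0 0.0
  wp [ 0.22  0.24 -0.3   0.   -1.03  1.12] 0.0 0.0
  wp [ 0.2   0.29 -0.23  0.   -1.04  1.14] 0.0 0.0
  wp [ 0.18  0.35 -0.18  0.   -1.04  1.16] 0.0 0.0
  wp [ 0.17  0.36 -0.17  0.   -1.04  1.17] 0.0 0.0
10
  wp [ 0.37 -0.03 -0.58  0.13 -0.89  0.9 ] 0.0 0.0
  wp [ 0.37  0.09 -0.69  0.16 -0.65  0.85] 0.0 0.0
  wp [ 0.34  0.09 -0.62  0.14 -0.72  0.9 ] 0.0 0.0
  wp [ 0.31  0.11 -0.55  0.13 -0.77  0.95] 0.0 0.0
  wp [ 0.28  0.15 -0.48  0.12 -0.79  0.99] 0.0 0.0
  wp [ 0.25  0.2  -0.41  0.11 -0.8   1.02] 0.0 0.0
  wp [ 0.22  0.26 -0.36  0.11 -0.79  1.05] 0.0 0.0
  wp [ 0.22  0.28 -0.35  0.11 -0.79  1.06] 0.0 0.0
-10
  wp [ 0.23  0.18 -0.25 -0.08 -1.29  1.14] 0.0 0.0
  wp [ 0.23  0.28 -0.34 -0.09 -1.11  1.16] 0.0 0.0
  wp [ 0.21  0.29 -0.28 -0.08 -1.17  1.17] 0.0 0.0
  wp [ 0.19  0.31 -0.21 -0.08 -1.22  1.18] 0.0 0.0
  wp [ 0.17  0.35 -0.14 -0.07 -1.25  1.2 ] 0.0 0.0
  wp [ 0.16  0.39 -0.07 -0.07 -1.27  1.21] 0.0 0.0
  wp [ 0.14  0.44 -0.02 -0.07 -1.27  1.23] 0.0 0.0
  wp [ 0.14  0.46 -0.   -0.06 -1.27  1.23] 0.0 0.0
[ 0.48987006 -0.05269289  0.11627388] (array([ 0.3447, -0.1614, -0.0923, -0.3557, -0.5786,  0.1203]), np.float64(0.11749320451509049), np.float64(41.38478070295484)) (array([ 0.3209, -0.1203,  0.049 , -0.3557, -0.5786,  0.1203]), np.float64(0.10385832597639119), np.float64(41.38478070295484))
```

```bash
python3 -m inch '0.3 0.05 -0.10 -0.15 -0.36 -0.58 0.12;0.3 0.15 -0.16 -0.15 -0.36 -0.58 0.12;0.3 0.34 -0.16 -0.09 -0.36 -0.58 0.12;0.3 0.34 -0.16 -0.09 -0.36 -0.58 0.12;0.3 0.34 -0.16 -0.09 -0.36 -0.58 0.12;0.3 0.34 -0.16 -0.09 -0.36 -0.58 0.12;0.3 0.34 -0.16 -0.09 -0.36 -0.58 0.12' 12
python3 - <<'E'
from ms import *
show(); h,r=arc(.48,g=.014,out=.004); print(delta(h,r)); print(delta(h+[0,0,.04],r))
E
```

```text
t: 6.0
eef_pos: [0.4753, -0.0518, 0.2174]
ee_rot: [-3.117, -0.038, -0.219]
force: [-0.3, 0.8, -0.7]
width: 0.0508
t 6.0 p [ 0.4753 -0.0518  0.2174] case [-0.0634 -0.0025  0.2174] rot [-178.6   -2.2  -12.5] F [-0.29  0.75 -0.73] w 0.0508 q [ 0.3   0.01 -0.45 -0.   -1.07  1.05]
(array([ 2.980e-02,  2.000e-04,  3.254e-01, -2.370e-02, -3.620e-02,
        9.900e-03]), np.float64(0.09801900854274083), np.float64(2.6608908535088576))
(array([ 0.0349, -0.0031,  0.1922, -0.0237, -0.0362,  0.0099]), np.float64(0.05860062959486312), np.float64(2.6608908535088576))
```

Descend over the tongue (the first call may not have fully settled), then check before closing.

```bash
python3 -m inch '0.3 0.035 0 0.15 -0.02 -0.036 0.01;0.3 0.03 0 0.27 -0.02 -0.036 0.01;0.3 0.03 0 0.325 -0.02 -0.036 0.01;0.3 0.03 0 0.325 -0.02 -0.036 0.01'
python3 - <<'E'
from ms import *
show(); h,r=arc(.48,g=.014,out=.004); print(delta(h,r))
f=grab("side"); save(f,"pics/b.png",(130,240,230,350),5)
print(proj(f,arm.get_state()["eef_pos"]))
E
```

```text
t: 6.4
eef_pos: [0.4799, -0.0533, 0.1118]
ee_rot: [-3.138, 0.012, -0.23]
force: [0.5, -0.2, 0.2]
width: 0.0608
t 6.4 p [ 0.4799 -0.0533  0.1118] case [-0.0586 -0.0029  0.1118] rot [-179.8    0.7  -13.2] F [ 0.5  -0.24  0.17] w 0.0608 q [ 0.29  0.16 -0.55 -0.01 -0.87  1.06]
(array([ 0.0256, -0.0096, -0.0283, -0.0036,  0.0113, -0.001 ]), np.float64(0.011798523696624968), np.float64(0.7140182450217712))
(np.float64(290.9736907184977), np.float64(192.9390499822101))
```

View pics/b.png

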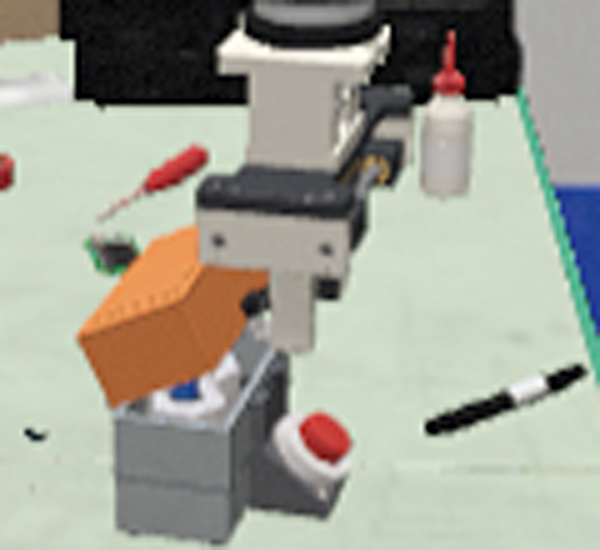

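The finger is straddling the tongue, slightly too far out and too low. I'll correct that and close.

```bash
python3 -m inch '0.3 0.026 -0.01 -0.028 0 0.01 0;0.3 0.026 -0.01 -0.028 0 0.01 0;1 0.026 -0.01 -0.028 0 0.01 0;1 0.026 -0.01 -0.028 0 0.01 0;1 0.026 -0.01 -0.028 0 0.01 0;1 0.026 -0.01 -0.028 0 0.01 0;1 0.026 -0.01 -0.028 0 0.01 0' 15
python3 - <<'E'
from ms import *
show(); h,r=arc(.48,g=.014,out=.004); print(delta(h,r))
for f_,n in((grab("side"),"s"),(grab("top"),"t")):
    save(f_,f"pics/c_{n}.png",(130,230,250,350),4)
cv2.imwrite("pics/c.png",np.hstack([cv2.imread("pics/c_s.png"),cv2.imread("pics/c_t.png")]))
base=arc(.48,g=.014,out=.004)
for th in (.6,.75,.9,1.05,1.2,1.35,1.5,1.65,1.8,1.95,2.1,2.13):
    print(th,delta(*arc(th,g=.014,out=.004),base=base)[0])
E
```

```text
t: 7.15
eef_pos: [0.4902, -0.0522, 0.1246]
ee_rot: [-3.134, -0.007, -0.229]
force: [-0.5, -0.1, 0.7]
width: 0.0268
t 7.15 p [ 0.4902 -0.0522  0.1246] case [-0.0488  0.0005  0.1246] rot [-179.6   -0.4  -13.1] F [-0.52 -0.11  0.75] w 0.0268 q [ 0.29  0.15 -0.53 -0.   -0.88  1.05]
(array([-0.0069,  0.0019,  0.0147, -0.0069, -0.0068, -0.0007]), np.float64(0.0049040151022316), np.float64(0.5840224757513285))
0.6 [ 0.0237  0.     -0.0333  0.      0.      0.    ]
0.75 [ 0.0587  0.     -0.0706  0.      0.      0.    ]
0.9 [ 0.0988  0.     -0.1022  0.      0.      0.    ]
1.05 [ 0.1432  0.     -0.1275  0.      0.      0.    ]
1.2 [ 0.1909  0.     -0.1459  0.      0.      0.    ]
1.35 [ 0.2408  0.     -0.1569  0.      0.      0.    ]
1.5 [ 0.2918  0.     -0.1604  0.      0.      0.    ]
1.65 [ 0.3427  0.     -0.1562  0.      0.      0.    ]
1.8 [ 0.3925  0.     -0.1444  0.      0.      0.    ]
1.95 [ 0.4399  0.     -0.1253  0.      0.      0.    ]
2.1 [ 0.4839  0.     -0.0994  0.      0.      0.    ]
2.13 [ 0.4922  0.     -0.0934  0.      0.      0.    ]
```

View pics/c.png

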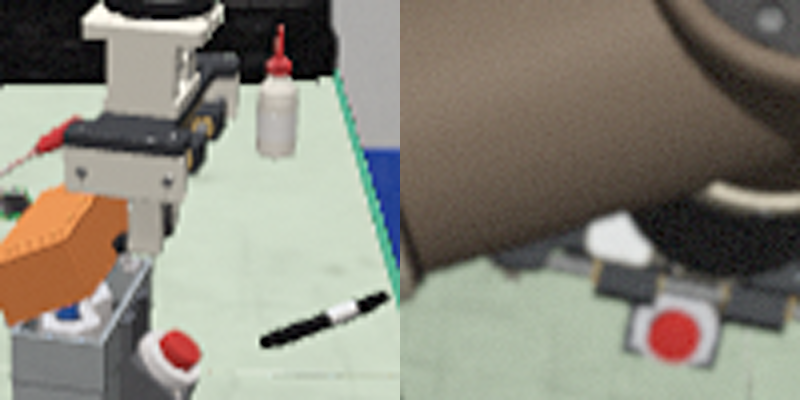

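Still closing (27 mm). I'll finish the closing with a small correction.

```bash
python3 -m inch '1 -0.003 0 0.012 0 0 0;1 -0.003 0 0.012 0 0 0;1 -0.003 0 0.012 0 0 0;1 -0.003 0 0.012 0 0 0;1 -0.003 0 0.012 0 0 0' 15
python3 - <<'E'
from ms import *
show(); h,r=arc(.48,g=.014,out=.004); print(delta(h,r))
E
```

```text
t: 7.75
eef_pos: [0.4882, -0.0527, 0.1207]
ee_rot: [-3.136, -0.005, -0.23]
force: [-4.4, -3.3, 2.8]
width: 0.0157
t 7.75 p [ 0.4882 -0.0527  0.1207] case [-0.0506 -0.0004  0.1207] rot [-179.7   -0.3  -13.2] F [-4.41 -3.28  2.84] w 0.0157 q [ 0.29  0.15 -0.53 -0.   -0.88  1.05]
(array([-0.0005, -0.0013,  0.0016, -0.0053, -0.0046, -0.0009]), np.float64(0.000624858309725829), np.float64(0.42202720433080715))
```

```bash
python3 -m inch '1 0.012 0 -0.017 0 0 0;1 0.024 0 -0.033 0 0 0;1 0.041 0 -0.052 0 0 0;1 0.059 0 -0.071 0 0 0;1 0.079 0 -0.086 0 0 0;1 0.099 0 -0.102 0 0 0;1 0.121 0 -0.115 0 0 0;1 0.143 0 -0.1275 0 0 0;1 0.143 0 -0.1275 0 0 0'
python3 - <<'E'
from ms import *
show(); p=arm.get_state()["eef_pos"]; c=CR.inv().apply(p-C)-[.036,0,.08]+[0,0,.014]; print("r,ang",np.hypot(c[0],c[2]),np.arctan2(c[2],-c[0]))
print(delta(*arc(1.05,g=.014,out=.004)))
f=grab("side"); save(f,"pics/d.png",(130,240,230,350),5)
E
```

```text
t: 8.65
eef_pos: [0.5314, -0.0628, 0.1602]
ee_rot: [-3.136, -0.007, -0.229]
force: [-4.4, -3.0, 4.6]
width: 0.016
t 8.65 p [ 0.5314 -0.0628  0.1602] case [-0.0062 -0.0004  0.1602] rot [-179.7   -0.4  -13.1] F [-4.43 -3.01  4.61] w 0.016 q [ 0.25  0.18 -0.39 -0.   -0.99  1.1 ]
r,ang 0.10325915714963713 1.1494173194993318
(array([-0.0053, -0.0014,  0.0059, -0.0056, -0.0067, -0.0007]), np.float64(0.00240852560498063), np.float64(0.5243547051740892))
```

View pics/d.png

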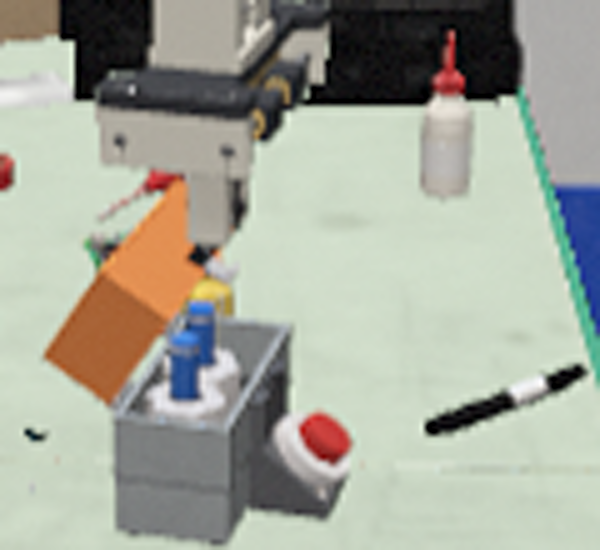

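```bash
python3 -m inch '1 0.024 0 -0.01 0 0 0;1 0.048 0 -0.0185 0 0 0;1 0.0725 0 -0.024 0 0 0;1 0.098 0 -0.0295 0 0 0;1 0.123 0 -0.032 0 0 0;1 0.149 0 -0.033 0 0 0;1 0.174 0 -0.032 0 0 0;1 0.20 0 -0.029 0 0 0;1 0.225 0 -0.023 0 0 0;1 0.25 0 -0.017 0 0 0;1 0.273 0 -0.0075 0 0 0;1 0.297 0 0.002 0 0 0'
python3 - <<'E'
from ms import *
show(); print(delta(*arc(1.95,g=.014,out=.004)))
f=grab("side"); save(f,"pics/e.png",(130,240,200,320),5)
E
```

```text
t: 9.9
eef_pos: [0.6194, -0.0833, 0.1608]
ee_rot: [-3.135, -0.01, -0.229]
force: [-0.1, -5.8, 3.8]
width: 0.0161
t 9.9 p [ 0.6194 -0.0833  0.1608] case [ 0.0841 -0.0005  0.1608] rot [-179.6   -0.6  -13.1] F [-0.14 -5.8   3.82] w 0.0161 q [ 0.18  0.32 -0.2  -0.   -1.04  1.17]
(array([-0.0098, -0.0015,  0.0098, -0.006 , -0.0095, -0.0003]), np.float64(0.004193797028042819), np.float64(0.6752911957804911))
```

View pics/e.png

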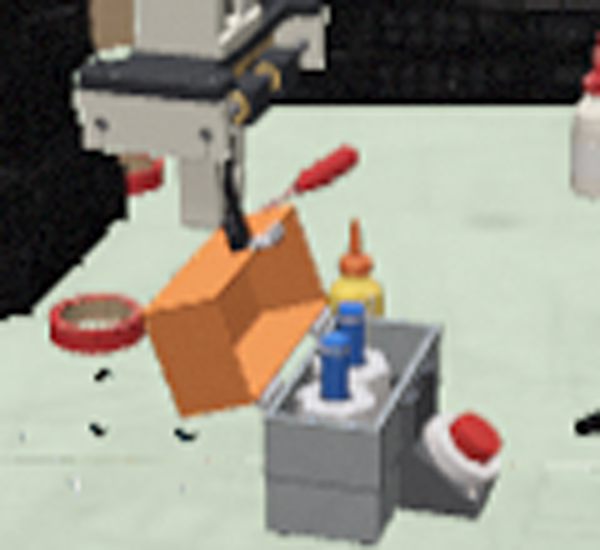

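```bash
python3 -m inch '1 0.015 0 0.008 0 0 0;1 0.03 0 0.017 0 0 0;1 0.044 0 0.026 0 0 0;1 0.052 0 0.032 0 0 0;1 0.058 0 0.037 0 0 0;1 0.058 0 0.037 0 0 0;1 0.058 0 0.037 0 0 0;1 0.058 0 0.037 0 0 0;1 0.058 0 0.037 0 0 0'
python3 - <<'E'
from ms import *
show(); print(delta(*arc(2.1,g=.014,out=.004)))
f=grab("side"); save(f,"pics/e2.png",(130,240,200,320),5)
E
```

```text
t: 10.85
eef_pos: [0.6369, -0.0874, 0.1501]
ee_rot: [-3.135, -0.011, -0.229]
force: [1.1, -7.1, 2.9]
width: 0.016
t 10.85 p [ 0.6369 -0.0874  0.1501] case [ 0.102  -0.0005  0.1501] rot [-179.6   -0.6  -13.1] F [ 1.08 -7.1   2.93] w 0.016 q [ 0.17  0.36 -0.18 -0.   -1.03  1.18]
(array([-0.0254, -0.0016, -0.    , -0.006 , -0.0108, -0.0002]), np.float64(0.007632086162665949), np.float64(0.7380700469786241))
```

View pics/e2.png

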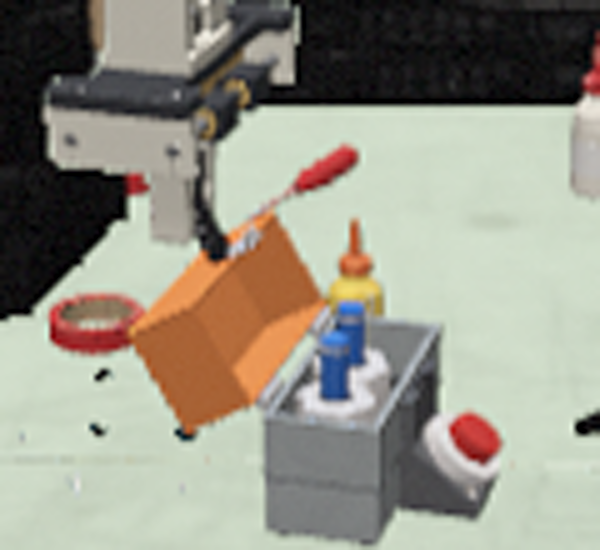

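```bash
python3 -m inch '1 0.007 0 0.004 0 0 0;1 0.014 0 0.009 0 0 0;1 0.014 0 0.009 0 0 0;1 0.014 0 0.009 0 0 0;1 0.014 0 0.009 0 0 0'
python3 - <<'E'
from ms import *
show()
f=grab("side");np.savez("side2.npz",**f); V=cloud(f); hsv=cv2.cvtColor(f["img"],cv2.COLOR_RGB2HSV)
m=(hsv[...,0]>6)&(hsv[...,0]<18)&(hsv[...,1]>150)
Q=CR.inv().apply(V[m]-C); Q=Q[(Q[:,0]>.03)&(Q[:,0]<.13)&(Q[:,2]>.05)&(Q[:,2]<.16)&(abs(Q[:,1])<.09)]
print(len(Q)); a=Q[Q[:,1]>.055]  # near side wall outline
pts=(a[:,[0,2]]*1000).astype(np.float32); r=cv2.minAreaRect(pts); print(r,len(a)); print(cv2.boxPoints(r))
E
```

```text
t: 11.4
eef_pos: [0.6391, -0.0879, 0.1483]
ee_rot: [-3.136, -0.008, -0.229]
force: [-8.3, -2.2, 14.2]
width: 0.0161
t 11.4 p [ 0.6391 -0.0879  0.1483] case [ 0.1043 -0.0005  0.1483] rot [-179.7   -0.5  -13.1] F [-8.25 -2.2  14.15] w 0.0161 q [ 0.16  0.36 -0.17 -0.   -1.03  1.18]
898
((73.42794036865234, 101.72544860839844), (65.62796783447266, 47.38165283203125), 59.90615463256836) 364
[[ 36.476997  85.21362 ]
 [ 77.471855  61.455612]
 [110.37888  118.237274]
 [ 69.384026 141.99529 ]]
```

The measured lid angle is about 120° (2.10 rad) and the reaction force has risen, so the lid is on its stop with the tongue held. I'll dwell, then release and rise.

```bash
python3 -m inch '1 0 0 0 0 0 0;1 0 0 0 0 0 0;1 0 0 0 0 0 0;1 0 0 0 0 0 0;0.4 0 0 0 0 0 0;0.4 0 0 0 0 0 0;0.4 0 0 0 0 0 0;0.4 0 0 0 0 0 0;0.4 -0.005 0 -0.1 0 0 0;0.4 -0.005 0 -0.3 0 0 0;0.4 -0.005 0 -0.35 0 0 0;0.4 -0.005 0 -0.35 0 0 0'
python3 - <<'E'
from ms import *
show()
f=grab("side"); np.savez("side3.npz",**f); save(f,"pics/g_s.png",(130,230,210,310),4)
f=grab("top"); np.savez("top3.npz",**f); save(f,"pics/g_t.png",(130,230,270,370),4)
cv2.imwrite("pics/g.png",np.hstack([cv2.imread("pics/g_t.png"),cv2.imread("pics/g_s.png")]))
E
```

```text
t: 12.65
eef_pos: [0.6388, -0.0873, 0.2559]
ee_rot: [-3.133, -0.015, -0.229]
force: [0.4, -0.2, 0.8]
width: 0.0521
t 12.65 p [ 0.6388 -0.0873  0.2559] case [1.039e-01 1.000e-04 2.559e-01] rot [-179.5   -0.9  -13.1] F [ 0.44 -0.24  0.78] w 0.0521 q [ 0.16  0.28 -0.03 -0.   -1.24  1.18]
```

View pics/g.png

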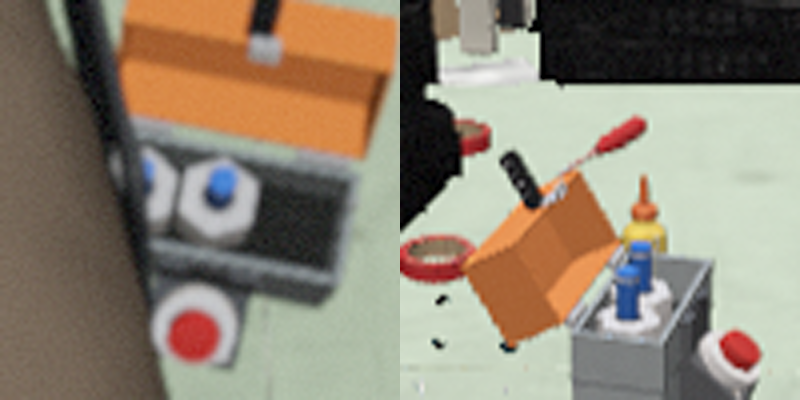

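```bash
cat > hexfit.py <<'E'
from h import *
from scipy.optimize import minimize
def mask_model(f,x,y,yaw,z0,box,grip=True,ss=4):
    u0,v0,w,h=box; 
    a=yaw+np.arange(6)*np.pi/3; pts=[]
    P=[[x+.0231*np.cos(t),y+.0231*np.sin(t),z] for t in a for z in (z0,z0+.04)]
    t=np.linspace(0,2*np.pi,16); G=[[x+.008*np.cos(b),y+.008*np.sin(b),z] for b in t for z in (z0+.04,z0+.075)]
    m=np.zeros((h*ss,w*ss),np.uint8)
    for S in (P,G):
        px=np.array([proj(f,np.array(p)) for p in S]); px=((px-[u0,v0]+.5)*ss*16).astype(np.int32)
        cv2.fillConvexPoly(m,cv2.convexHull(px),255,shift=4)
    return cv2.resize(m,(w,h),interpolation=cv2.INTER_AREA)/255.
E
python3 - <<'E'
from hexfit import *
for n in("top","side"):
    f=dict(np.load(n+"0.npz")); u,v=map(int,proj(f,np.array([.51,.25,.03])))
    box=(u-20,v-20,40,40); im=f["img"][v-20:v+20,u-20:u+20].astype(float)
    if n=="side": im=im[:28]; box=(u-20,v-20,40,28)
    print(n, "table",im[2,2],"hex",im[18:20,22:24].mean((0,1)))
    # background: table color; feature greenness G-R
    g=im[...,1]-(im[...,0]+im[...,2])/2
    if n=="top":
        tb=np.median(np.r_[g[:5].ravel(),g[-5:].ravel()]); hx=0; obs=np.clip((tb-g)/(tb-0),-.2,1.2)
        blue=im[...,2]-im[...,0]>30; obs[blue]=1
    else:
        tb=np.median(g[:5]); obs=np.clip((tb-g)/(tb-0),-.2,1.2); obs[im[...,2]-im[...,0]>30]=1
    cv2.imwrite(f"pics/obs_{n}.png",cv2.resize((np.clip(obs,0,1)*255).astype(np.uint8),None,fx=8,fy=8))
    # mask area to use
    W=np.ones_like(obs)
    if n=="side": W[24:]=0; 
    def cost(p): 
        m=mask_model(f,p[0],p[1],p[2],0,box); return (W*(m-obs)**2).sum()
    res=[]
    for y0 in np.radians(range(0,60,4)):
        b=None
        o=minimize(lambda q:cost([q[0],q[1],y0]),[.5105,.25],method="Nelder-Mead",options=dict(maxiter=60,initial_simplex=[[.5105,.25],[.5145,.25],[.5105,.254]])); res.append((round(o.fun,2),round(np.degrees(y0)),o.x.round(4)))
    for r in res: print(r)
E
```

```text
top table [142. 156. 137.] hex [69.  74.5 90. ]
(np.float64(28.87), 0, array([0.5123, 0.2491]))
(np.float64(28.47), 4, array([0.5122, 0.2495]))
(np.float64(27.4), 8, array([0.5123, 0.2497]))
(np.float64(25.64), 12, array([0.5122, 0.25  ]))
(np.float64(23.83), 16, array([0.5125, 0.2498]))
(np.float64(21.37), 20, array([0.5121, 0.2499]))
(np.float64(20.69), 24, array([0.512 , 0.2496]))
(np.float64(19.18), 28, array([0.5128, 0.2494]))
(np.float64(19.31), 32, array([0.5125, 0.2498]))
(np.float64(20.38), 36, array([0.5123, 0.2499]))
(np.float64(22.27), 40, array([0.5123, 0.2494]))
(np.float64(24.49), 44, array([0.5126, 0.2497]))
(np.float64(27.33), 48, array([0.5123, 0.2493]))
(np.float64(29.29), 52, array([0.512 , 0.2501]))
(np.float64(29.23), 56, array([0.512 , 0.2499]))
side table [201. 213. 195.] hex [108.25 114.75 133.  ]
(np.float64(25.9), 0, array([0.5118, 0.2516]))
(np.float64(25.72), 4, array([0.5118, 0.2515]))
(np.float64(24.65), 8, array([0.5118, 0.2515]))
(np.float64(21.87), 12, array([0.5118, 0.2516]))
(np.float64(17.94), 16, array([0.5118, 0.2514]))
(np.float64(14.95), 20, array([0.5116, 0.2514]))
(np.float64(12.85), 24, array([0.5121, 0.2515]))
(np.float64(9.07), 28, array([0.5118, 0.2515]))
(np.float64(9.44), 32, array([0.5118, 0.2513]))
(np.float64(11.9), 36, array([0.5118, 0.2517]))
(np.float64(13.76), 40, array([0.5118, 0.2515]))
(np.float64(16.9), 44, array([0.5118, 0.2514]))
(np.float64(20.07), 48, array([0.5118, 0.2515]))
(np.float64(23.28), 52, array([0.5115, 0.2516]))
(np.float64(25.87), 56, array([0.5118, 0.2519]))
```

```bash
python3 - <<'E'
from ms import *
r=tilt(0,27); print(delta([.58,.10,.22],r),delta([.512,.2505,.18],r))
q=arm.get_state()["q"]; follow(q,[([.512,.2505,.18],r),([.512,.2505,.05],r),([.512,.2505,.2],r),(cw([0,-.035,.2]),tilt(0,45)),(cw([0,-.035,.09]),tilt(0,45))])
E
```

```text
(array([-0.3267, -0.5631,  0.1064, -0.0057, -0.0095, -0.4507]), np.float64(0.19790571308856578), np.float64(27.050980329461463)) (array([-0.6626, -0.999 ,  0.2405, -0.0057, -0.0095, -0.4507]), np.float64(0.36680824116376815), np.float64(27.050980329461463))
  wp [ 0.8   0.23 -0.27 -0.   -1.07  1.02] 0.0 0.0
  wp [ 0.8   0.39 -0.39 -0.   -0.8   1.02] 0.0 0.0
  wp [ 0.8   0.21 -0.25  0.   -1.11  1.02] 0.0 0.0
  wp [ 0.18  0.16 -0.32  0.   -1.1   1.95] 0.0 0.0
  wp [ 0.18  0.29 -0.43 -0.   -0.86  1.95] 0.0 0.0
```

```bash
python3 -m inch '0.4 -0.33 -0.5 0 0 0 -0.2;0.4 -0.5 -0.75 0 0 0 -0.45;0.4 -0.5 -0.75 0 0 -0.01 -0.45;0.4 -0.5 -0.75 0 0 -0.01 -0.45;0.4 -0.66 -1 0.24 -0.006 -0.01 -0.45;0.4 -0.66 -1 0.24 -0.006 -0.01 -0.45;0.4 -0.66 -1 0.24 -0.006 -0.01 -0.45;0.4 -0.66 -1 0.24 -0.006 -0.01 -0.45;0.4 -0.66 -1 0.24 -0.006 -0.01 -0.45;0.4 -0.66 -1 0.24 -0.006 -0.01 -0.45;0.4 -0.66 -1 0.24 -0.006 -0.01 -0.45;0.4 -0.66 -1 0.24 -0.006 -0.01 -0.45'
python3 - <<'E'
from hexfit import *
show(); print(delta([.512,.2505,.12],tilt(0,27)))
for n in("top","side"):
    f=grab(n); np.savez(n+"4.npz",**f)
    u,v=map(int,proj(f,cw([0,.008,.06]))); save(f,f"pics/h_{n}.png",(v-40,v+40,u-45,u+45),4)
    u,v=proj(f,arm.get_state()["eef_pos"]);print(n,u,v); u,v=int(u),int(v); save(f,f"pics/i_{n}.png",(max(v-40,0),max(v-40,0)+80,u-45,u+45),4)
cv2.imwrite("pics/h.png",np.vstack([np.hstack([cv2.imread("pics/h_top.png"),cv2.imread("pics/h_side.png")]),np.hstack([cv2.imread("pics/i_top.png"),cv2.imread("pics/i_side.png")])])[:600])
E
```

```text
t: 13.95
eef_pos: [0.5129, 0.2495, 0.1798]
ee_rot: [3.141, 0.002, 0.241]
force: [-0.2, 0.0, 0.7]
width: 0.0525
t 13.95 p [0.5129 0.2495 0.1798] case [-0.0951  0.2996  0.1798] rot [1.80e+02 1.00e-01 1.38e+01] F [-0.21  0.04  0.65] w 0.0525 q [ 0.8   0.22 -0.29 -0.   -1.06  1.02]
(array([-0.0018, -0.004 ,  0.1994,  0.0003,  0.0017, -0.0019]), np.float64(0.05984443643693081), np.float64(0.15021437347707825))
top 170.21499462035538 183.12638362454555
side 276.41410244903335 222.4324797731553
```

View pics/h.png

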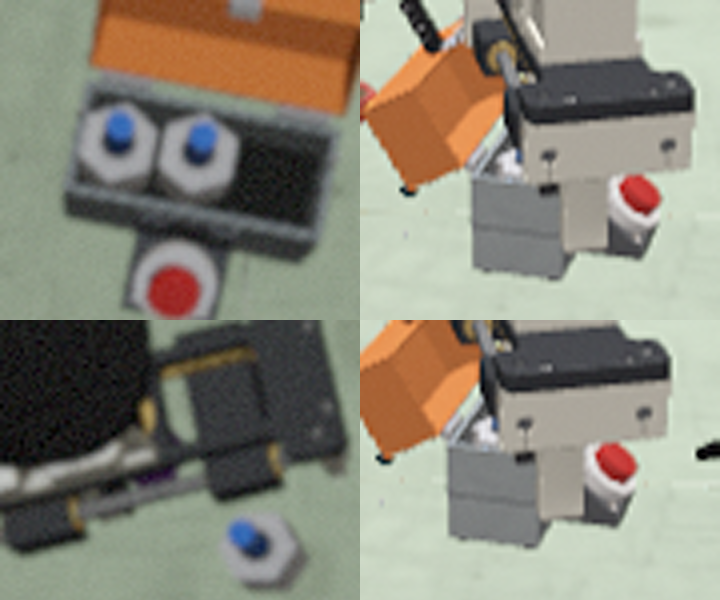

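```bash
python3 - <<'E'
from hexfit import *
f=dict(np.load("top4.npz"))
W=cloud(f)
def top_model(x,y,yaw,z,box,ss=4):
    u0,v0,w,h=box; m=np.zeros((h*ss,w*ss),np.uint8); k=np.zeros_like(m)
    a=yaw+np.arange(6)*np.pi/3
    px=np.array([proj(f,np.array([x+.0231*np.cos(t),y+.0231*np.sin(t),z])) for t in a]); cv2.fillConvexPoly(m,((px-[u0,v0]+.5)*ss*16).astype(np.int32),255,shift=4)
    t=np.linspace(0,2*np.pi,16); G=[[x+.01*np.cos(b),y+.01*np.sin(b),zz] for b in t for zz in (z,z+.035)]
    px=np.array([proj(f,np.array(p)) for p in G]); cv2.fillConvexPoly(k,cv2.convexHull(((px-[u0,v0]+.5)*ss*16).astype(np.int32)),255,shift=4)
    r=lambda q:cv2.resize(q,(w,h),interpolation=cv2.INTER_AREA)/255.
    return r(m),r(k)
for name,c in (("b",cw([0,.008,.082])),("a",cw([0,.048,.082]))):
    u,v=map(int,proj(f,c)); box=(u-14,v-14,28,28); im=f["img"][v-14:v+14,u-14:u+14].astype(float)
    L=im.min(2); obs=np.clip((L-70)/(150-70),0,1)
    best=[]
    for yd in range(-28,32,4):
        yaw=YAW+np.radians(yd)
        def cost(q):
            m,k=top_model(q[0],q[1],yaw,.082,box); w=1-k; 
            # only consider ring near polygon
            near=cv2.dilate((m>0.1).astype(np.uint8),np.ones((5,5)))
            return (w*near*(m-obs)**2).sum()
        o=minimize(cost,c[:2],method="Nelder-Mead",options=dict(maxiter=50,initial_simplex=[c[:2],c[:2]+[.004,0],c[:2]+[0,.004]])); best.append((o.fun,yd,o.x))
    best.sort(key=lambda t:t[0])
    for b in best[:4]: print(name,round(b[0],2),b[1],b[2].round(4),"case",CR.inv().apply(np.r_[b[2],0]-C).round(4))
Q=W[155:215,300:350].reshape(-1,3)
p=CR.inv().apply(Q-C); 
print("hex top z",np.median(p[(abs(p[:,0])<.02)&(p[:,1]>-.01)&(p[:,1]<.06)&(p[:,2]<.09)&(p[:,2]>.07)][:,2]))
rim=p[(p[:,2]>.072)&(p[:,2]<.085)]; rr=rim[(rim[:,1]<-.05)]; print("rim -y", rr[:,1].min(),len(rr))
fr=rim[(rim[:,0]<-.02)]; print("rim x min",np.percentile(fr[:,0],[1,5]), "y",p[(p[:,2]>.07)&(p[:,2]<.085)][:,1].min(),p[(p[:,2]>.07)&(p[:,2]<.085)][:,1].max())
hi=p[(p[:,2]>.086)&(p[:,2]<.1)]; print("pins?",hi[:20].round(3))
E
```

```text
b 14.78 0 [ 0.5403 -0.063 ] case [0.0025 0.0014 0.    ]
b 15.33 4 [ 0.5407 -0.0629] case [0.0028 0.0016 0.    ]
b 16.56 8 [ 0.5406 -0.0624] case [0.0026 0.0021 0.    ]
b 16.89 -4 [ 0.5398 -0.0625] case [0.0019 0.0017 0.    ]
a 29.23 0 [ 0.5477 -0.0174] case [-0.0007  0.0474  0.    ]
a 29.75 8 [ 0.5475 -0.018 ] case [-0.0008  0.0468  0.    ]
a 30.16 4 [ 0.5473 -0.0175] case [-0.001   0.0473  0.    ]
a 30.9 -4 [ 0.5478 -0.0178] case [-0.0005  0.0471  0.    ]
hex top z 0.08085226417162694
rim -y -0.06076281546395596 15
rim x min [-0.04088775 -0.03947162] y -0.06076281546395596 0.06503810644053766
pins? [[ 0.04   0.016  0.086]
 [ 0.04   0.007  0.086]
 [ 0.041  0.003  0.086]
 [ 0.039 -0.015  0.087]
 [-0.005  0.053  0.095]
 [ 0.001  0.036  0.086]
 [-0.008  0.05   0.099]
 [-0.005  0.039  0.096]
 [-0.008  0.05   0.092]
 [-0.008  0.047  0.093]
 [-0.008  0.045  0.095]
 [-0.009  0.043  0.098]
 [-0.007  0.041  0.093]
 [-0.005  0.039  0.087]
 [ 0.001  0.009  0.091]
 [-0.009  0.049  0.087]
 [-0.008  0.047  0.086]
 [-0.009  0.045  0.09 ]
 [-0.008  0.043  0.087]
 [-0.002  0.009  0.09 ]]
```

```bash
python3 -m inch '0.4 -0.002 -0.004 0.20 0 0 0;0.4 -0.002 -0.004 0.35 0 0 0;0.4 -0.002 -0.004 0.40 0 0 0;0.4 -0.002 -0.004 0.43 0 0 0;0.4 -0.002 -0.004 0.43 0 0 0;0.4 -0.002 -0.004 0.43 0 0 0'; python3 - <<'E'
from hexfit import *
show()
for n in("top","side"):
    f=grab(n)
    u,v=proj(f,np.array([.512,.2505,.05])); u,v=int(u),int(v); save(f,f"pics/j_{n}.png",(v-50,v+40,u-45,u+45),4)
cv2.imwrite("pics/j.png",np.hstack([cv2.imread("pics/j_top.png"),cv2.imread("pics/j_side.png")]))
E
```

```text
t: 14.65
eef_pos: [0.5124, 0.2517, 0.052]
ee_rot: [-3.141, -0.0, 0.242]
force: [0.0, -0.4, 1.1]
width: 0.0527
t 14.65 p [0.5124 0.2517 0.052 ] case [-0.096   0.3016  0.052 ] rot [-180.    -0.    13.9] F [ 0.04 -0.35  1.12] w 0.0527 q [ 0.8   0.36 -0.43 -0.   -0.77  1.01]
```

View pics/j.png

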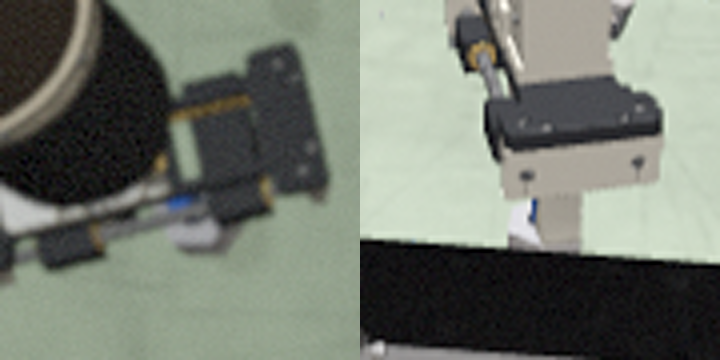

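The fingers straddle the blue grip (visible at (540,210) in the side crop). Closing.

```bash
python3 -m inch '1 0 0 0 0 0 0;1 0 0 0 0 0 0;1 0 0 0 0 0 0;1 0 0 0 0 0 0;1 0 0 0 0 0 0;1 0 0 0 0 0 0;1 0 0 0 0 0 0;1 0 0 0 0 0 0' 20; python3 - <<'E'
from hexfit import *
show()
E
```

```text
t: 15.55
eef_pos: [0.5113, 0.2511, 0.0504]
ee_rot: [3.141, 0.002, 0.242]
force: [-1.4, -0.5, -1.9]
width: 0.0157
t 15.55 p [0.5113 0.2511 0.0504] case [-0.097   0.3007  0.0504] rot [1.80e+02 1.00e-01 1.39e+01] F [-1.38 -0.5  -1.85] w 0.0157 q [ 0.8   0.36 -0.44 -0.   -0.77  1.01]
```

```bash
python3 -m inch '1 0 0 -0.1 0 0 0;1 0 0 -0.25 0 0 0;1 0 0 -0.4 0 0 0;1 0 0 -0.5 0 0 0;1 0 0 -0.5 0 0 0;1 0 0 -0.5 0 0 0'; python3 - <<'E'
from ms import *
show()
print(delta(cw([.001,-.042,.20]),tilt(0,45)))
f=grab("side");save(f,"pics/k.png",(150,260,200,340),4)
E
```

```text
t: 16.15
eef_pos: [0.5114, 0.2514, 0.2008]
ee_rot: [-3.141, 0.002, 0.242]
force: [-0.3, -0.4, -3.1]
width: 0.0152
t 16.15 p [0.5114 0.2514 0.2008] case [-0.097   0.3011  0.2008] rot [-1.80e+02  1.00e-01  1.38e+01] F [-0.27 -0.43 -3.11] w 0.0152 q [ 0.8   0.21 -0.26 -0.   -1.11  1.01]
(array([-2.2700e-01,  1.1674e+00,  2.2000e-03, -8.0000e-04,  1.4000e-03,
       -3.0100e-01]), np.float64(0.35677185068299394), np.float64(18.058006106657224))
```

View pics/k.png

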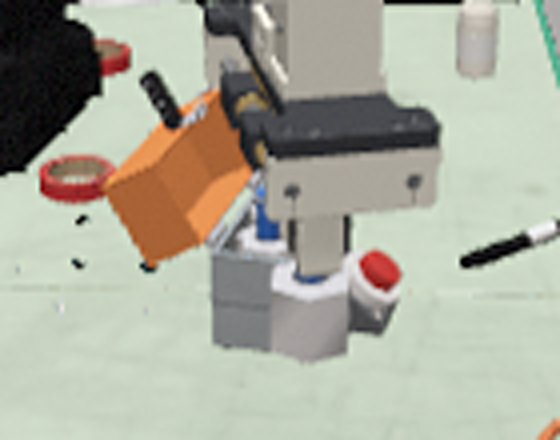

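The block is held, with its hexagon visible at (310,310). Carrying it over.

```bash
python3 -m inch '1 -0.02 0.08 0 0 0 0;1 -0.04 0.2 0 0 0 -0.1;1 -0.07 0.33 0 0 0 -0.2;1 -0.09 0.46 0 0 0 -0.3;1 -0.11 0.59 0 0 0 -0.3;1 -0.14 0.70 0 0 0 -0.3;1 -0.16 0.80 0 0 0 -0.3;1 -0.16 0.80 0 0 0 -0.3;1 -0.16 0.80 0 0 0 -0.3'; python3 - <<'E'
from ms import *
show()
print(delta(cw([.001,-.042,.20]),tilt(0,45)))
E
```

```text
t: 17.1
eef_pos: [0.5217, 0.0059, 0.1992]
ee_rot: [-3.141, 0.005, 0.554]
force: [0.6, -0.3, -2.1]
width: 0.0156
t 17.1 p [0.5217 0.0059 0.1992] case [-0.0313  0.0643  0.1992] rot [-179.9    0.3   31.7] F [ 0.64 -0.26 -2.11] w 0.0156 q [ 0.39  0.13 -0.36 -0.   -1.09  1.74]
(array([-0.1736,  0.3272, -0.0022, -0.001 ,  0.0046, -0.0025]), np.float64(0.1111217061509304), np.float64(0.3203232913489031))
```

```bash
python3 -m inch '1 -0.06 0.11 0 0 0 0;1 -0.12 0.22 0 0 0 0;1 -0.174 0.327 0 0 0 0;1 -0.174 0.327 0 0.0 0.004 0;1 -0.174 0.327 0 0 0.004 0;1 -0.174 0.327 0 0 0.004 0'; python3 - <<'E'
from ms import *
show()
print(delta(cw([.001,-.042,.096]),tilt(0,45)))
for n in("top","side"):
    f=grab(n); np.savez(n+"5.npz",**f)
    u,v=map(int,proj(f,cw([0,-.03,.1]))); save(f,f"pics/l_{n}.png",(v-50,v+50,u-45,u+45),4)
cv2.imwrite("pics/l.png",np.hstack([cv2.imread("pics/l_top.png"),cv2.imread("pics/l_side.png")]))
E
```

```text
t: 17.7
eef_pos: [0.5298, -0.1031, 0.2003]
ee_rot: [-3.141, -0.001, 0.557]
force: [-0.8, -0.2, -1.9]
width: 0.0151
t 17.7 p [ 0.5298 -0.1031  0.2003] case [ 0.0013 -0.04    0.2003] rot [-1.80e+02 -1.00e-01  3.19e+01] F [-0.84 -0.18 -1.88] w 0.0151 q [ 0.17  0.16 -0.32 -0.   -1.09  1.96]
(array([-0.0058,  0.0041,  0.3477, -0.0008, -0.0012,  0.    ]), np.float64(0.10432072693225192), np.float64(0.08744022685916583))
```

View pics/l.png

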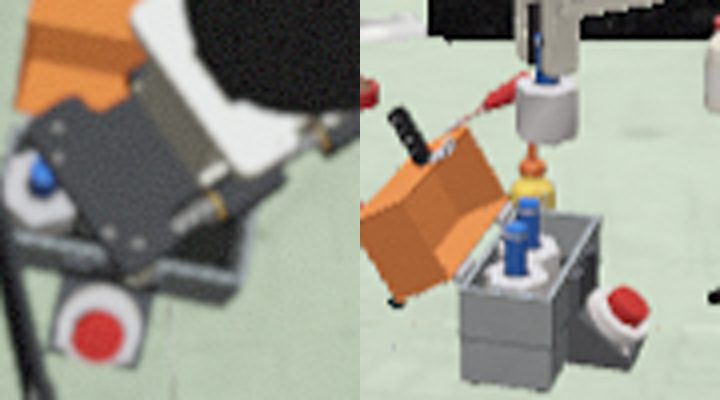

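```bash
python3 - <<'E'
from hexfit import *
f=dict(np.load("side5.npz")); V=cloud(f); im=f["img"].astype(int)
P=CR.inv().apply((V-C).reshape(-1,3)).reshape(V.shape)
blue=(im[...,2]-im[...,0]>40)&(abs(P[...,0])<.03)&(abs(P[...,1])<.09)&(P[...,2]>.08)&(P[...,2]<.125)
n,l,st,ce=cv2.connectedComponentsWithStats(blue.astype(np.uint8)); 
for i in range(1,n):
    if st[i,4]>8: q=P[l==i]; print("grip",st[i],q.min(0).round(4),q.max(0).round(4),"top",q[q[:,2]>.112].mean(0).round(4))
# rendered silhouette for the held
E0=arm.get_state()["eef_pos"]
for nm,z0,c,reg in(("held",.15,[0.0013,-.04],None),("b",.042,[0,.004],None),("a",.042,[0,.046],None)):
    pass
# wall-top fit: rim points
rim=P[(P[...,2]>.070)&(P[...,2]<.083)&(abs(P[...,0])<.045)&(abs(P[...,1])<.085)]
print("rim x",np.percentile(rim[:,0],[2,98]),"y",np.percentile(rim[:,1],[2,98]))
# silver hex held
h=P[(P[...,2]>.145)&(P[...,2]<.195)&(abs(P[...,0])<.04)&(abs(P[...,1]+.04)<.05)]; s=h
print("held",len(h),np.percentile(h,[1,99],axis=0).round(4))
t=h[abs(h[:,2]-.19)<.004]; print("top pts",len(t),t.mean(0),t.min(0),t.max(0))
E
```

```text
grip [268 190   5   3  12] [-0.0051  0.0008  0.1145] [0.0061 0.0119 0.1185] top [0.001  0.0069 0.1164]
grip [264 194   9  16  98] [-0.009   0.0029  0.0828] [0.0057 0.0601 0.1187] top [-0.0012  0.0492  0.1162]
rim x [-0.03921355  0.0385712 ] y [-0.0702694   0.07459632]
held 253 [[-0.0218 -0.0505  0.152 ]
 [ 0.0218 -0.0159  0.1926]]
top pts 65 [-0.0011678  -0.03228514  0.18999255] [-0.02068751 -0.0583014   0.18601574] [ 0.02237398 -0.01575443  0.19343608]
```

```bash
python3 -m inch '1 -0.006 0.004 0.08 0 0 0;1 -0.006 0.004 0.16 0 0 0;1 -0.006 0.004 0.23 0 0 0;1 -0.006 0.004 0.28 0 0 0;1 -0.006 0.004 0.32 0 0 0;1 -0.006 0.004 0.345 0 0 0;1 -0.006 0.004 0.345 0 0 0;1 -0.006 0.004 0.345 0 0 0'; python3 - <<'E'
from ms import *
show()
print(delta(cw([.001,-.042,.0925]),tilt(0,45)))
for n in("top","side"):
    f=grab(n); np.savez(n+"6.npz",**f)
    u,v=map(int,proj(f,cw([0,-.03,.1]))); save(f,f"pics/m_{n}.png",(v-50,v+50,u-45,u+45),4)
cv2.imwrite("pics/m.png",np.hstack([cv2.imread("pics/m_top.png"),cv2.imread("pics/m_side.png")]))
E
```

```text
t: 18.6
eef_pos: [0.5297, -0.1057, 0.0979]
ee_rot: [3.141, -0.003, 0.557]
force: [0.0, -0.3, -2.0]
width: 0.0154
t 18.6 p [ 0.5297 -0.1057  0.0979] case [ 0.0018 -0.0426  0.0979] rot [180.   -0.2  31.9] F [ 0.03 -0.32 -2.01] w 0.0154 q [ 0.17  0.26 -0.46 -0.   -0.85  1.96]
(array([-0.0006, -0.0034,  0.018 ,  0.0003, -0.0025, -0.0002]), np.float64(0.005507939023692002), np.float64(0.1524059027502146))
```

View pics/m.png

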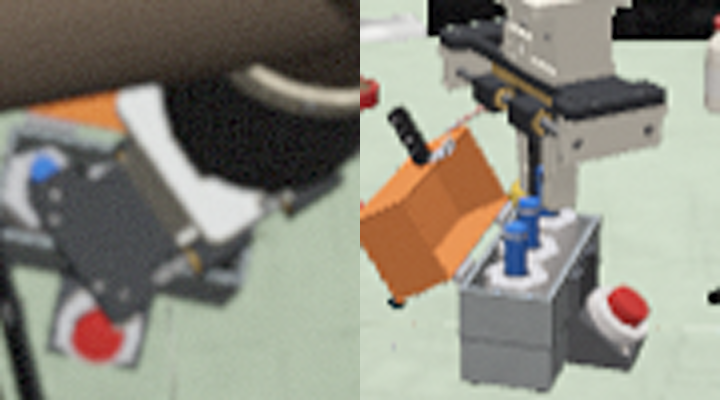

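The block is inside the empty end with no contact force. Lowering the last millimetres.

```bash
python3 -m inch '1 0 -0.003 0.006 0 0 0;1 0 -0.003 0.012 0 0 0;1 0 -0.003 0.016 0 0 0;1 0 -0.003 0.016 0 0 0'; python3 - <<'E'
from ms import *
show()
r=arm.get_state(); 
p0,r0,_=cur()
print("case +y 10mm in tool:",(r0.inv().apply(CR.apply([0,.01,0]))/.3).round(4))
E
```

```text
t: 19.1
eef_pos: [0.5288, -0.1051, 0.0926]
ee_rot: [-3.141, -0.002, 0.556]
force: [-0.2, -0.4, -1.6]
width: 0.0153
t 19.1 p [ 0.5288 -0.1051  0.0926] case [ 0.0008 -0.0423  0.0926] rot [-1.80e+02 -1.00e-01  3.19e+01] F [-0.18 -0.45 -1.6 ] w 0.0153 q [ 0.17  0.26 -0.46 -0.   -0.84  1.96]
case +y 10mm in tool: [ 0.0236 -0.0236  0.0001]
```

```bash
python3 -m inch '1 0.0035 -0.0035 0.001 0 0 0;1 0.007 -0.007 0.001 0 0 0;1 0.0105 -0.0105 0.001 0 0 0;1 0.0105 -0.0105 0.001 0 0 0;1 0.0105 -0.0105 0.001 0 0 0'; python3 - <<'E'
from ms import *
show(); print((CR.inv().apply(arm.get_state()["force"])).round(2))
E
```

```text
t: 19.6
eef_pos: [0.53, -0.1007, 0.0924]
ee_rot: [-3.141, -0.002, 0.556]
force: [-0.3, -0.6, 0.4]
width: 0.0154
t 19.6 p [ 0.53   -0.1007  0.0924] case [ 0.0009 -0.0376  0.0924] rot [-1.80e+02 -1.00e-01  3.19e+01] F [-0.27 -0.63  0.35] w 0.0154 q [ 0.18  0.27 -0.46 -0.   -0.84  1.95]
[-0.12 -0.67  0.35]
```

```bash
python3 -m inch '1 0.002 -0.002 0 0 0 0;1 0.0045 -0.0045 0 0 0 0;1 0.0045 -0.0045 0 0 0 0;1 0.0045 -0.0045 0 0 0 0'; python3 - <<'E'
from ms import *
show(); print((CR.inv().apply(arm.get_state()["force"])).round(2))
f=grab("side");np.savez("side7.npz",**f); u,v=map(int,proj(f,cw([0,-.03,.1]))); save(f,"pics/n.png",(v-40,v+40,u-45,u+45),6)
E
```

```text
t: 20.0
eef_pos: [0.5303, -0.099, 0.0924]
ee_rot: [3.142, -0.002, 0.556]
force: [0.1, -2.3, 1.9]
width: 0.0154
t 20.0 p [ 0.5303 -0.099   0.0924] case [ 0.0009 -0.036   0.0924] rot [ 1.80e+02 -1.00e-01  3.19e+01] F [ 0.12 -2.26  1.94] w 0.0154 q [ 0.18  0.27 -0.46 -0.   -0.84  1.95]
[ 0.63 -2.18  1.94]
```

View pics/n.png

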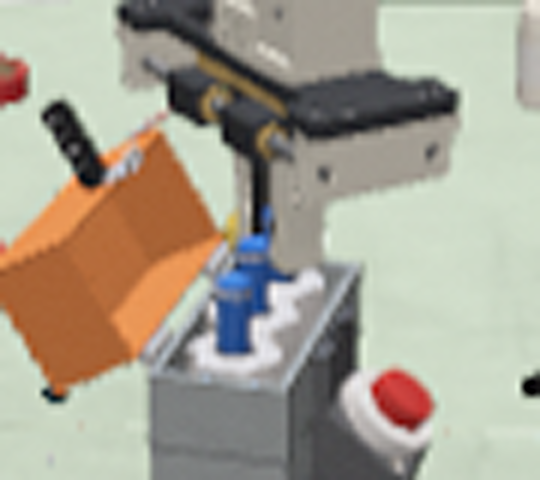

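The force is now opposing the slide (about -2 N in case y), which fits contact at the expected place. I'll push 2 mm more to seat it and confirm.

```bash
python3 -m inch '1 0.0025 -0.0025 0 0 0 0;1 0.005 -0.005 0 0 0 0;1 0.005 -0.005 0 0 0 0;1 0.005 -0.005 0 0 0 0'; python3 - <<'E'
from ms import *
show(); print((CR.inv().apply(arm.get_state()["force"])).round(2))
f=grab("side");np.savez("side8.npz",**f); u,v=map(int,proj(f,cw([0,-.03,.1]))); save(f,"pics/o.png",(v-40,v+40,u-45,u+45),6)
E
```

```text
t: 20.45
eef_pos: [0.5308, -0.0968, 0.0924]
ee_rot: [-3.142, -0.002, 0.556]
force: [-1.0, -3.1, 2.6]
width: 0.0155
t 20.45 p [ 0.5308 -0.0968  0.0924] case [ 0.0009 -0.0337  0.0924] rot [-1.80e+02 -1.00e-01  3.19e+01] F [-0.96 -3.1   2.57] w 0.0155 q [ 0.18  0.27 -0.46 -0.   -0.84  1.95]
[-0.23 -3.24  2.57]
```

View pics/o.png

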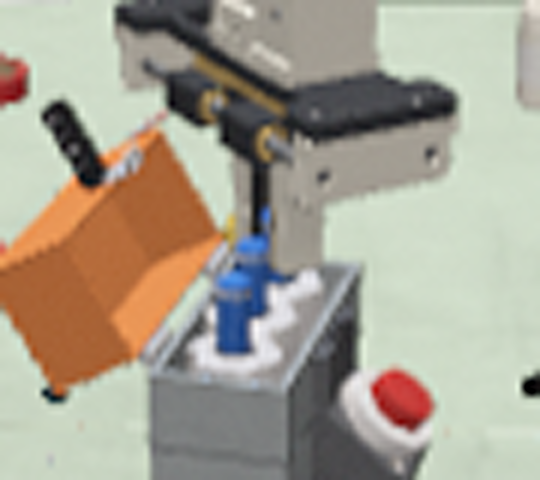

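```bash
python3 - <<'E'
from hexfit import *
ref=None
for n in("side5","side7","side8"):
    f=dict(np.load(n+".npz")); V=cloud(f); im=f["img"].astype(float)
    P=CR.inv().apply((V-C).reshape(-1,3)).reshape(V.shape)
    blue=(im[...,2]-im[...,0]>40)&(abs(P[...,0])<.03)&(P[...,2]>.105)&(P[...,2]<.125)
    for nm,lo,hi in(("loose",-.06,-.018),("b",-.012,.022),("a",.03,.07)):
        m=blue&(P[...,1]>lo)&(P[...,1]<hi)&(P[...,2]>.113); q=P[m]
        v,u=np.where(m)
        if len(q): print(n,nm,len(q),q.mean(0).round(4),q[:,1].max().round(4),"px",u.mean().round(2),v.mean().round(2))
E
```

```text
side5 b 12 [0.001  0.0069 0.1164] 0.0119 px 269.92 191.25
side5 a 17 [-0.0009  0.049   0.1166] 0.0554 px 266.41 197.24
side7 loose 4 [ 0.0067 -0.0334  0.1152] -0.0289 px 271.75 186.0
side7 b 14 [0.0005 0.0063 0.1167] 0.0146 px 270.14 191.07
side7 a 18 [-0.0013  0.0493  0.1165] 0.0552 px 266.5 197.33
side8 loose 4 [ 0.0063 -0.0317  0.1159] -0.0244 px 271.75 186.0
side8 b 17 [0.0011 0.0091 0.1164] 0.016 px 269.65 191.53
side8 a 20 [-0.0013  0.0503  0.1163] 0.0594 px 266.4 197.55
```

Hex b moved about 2 mm in +y with the last push, so the faces are in contact. Releasing and rising.

```bash
python3 -m inch '0.6 0 0 0 0 0 0;0.6 0 0 0 0 0 0;0.6 0 0 0 0 0 0;0.6 0 0 0 0 0 0;0.6 0 0 -0.02 0 0 0;0.6 0 0 -0.08 0 0 0;0.6 0 0 -0.2 0 0 0;0.6 0 0 -0.35 0 0 0;0.6 0 0 -0.5 0 0 0;0.6 0 0 -0.5 0 0 0' ; python3 - <<'E'
from ms import *
show(); print(delta([.47,.15,.28],tilt(0,45)))
E
```

```text
t: 21.5
eef_pos: [0.5338, -0.0973, 0.2498]
ee_rot: [3.136, -0.012, 0.557]
force: [0.2, 0.6, -1.0]
width: 0.0351
t 21.5 p [ 0.5338 -0.0973  0.2498] case [ 0.0039 -0.0335  0.2498] rot [179.7  -0.7  31.9] F [ 0.18  0.64 -1.03] w 0.0351 q [ 0.18  0.12 -0.26  0.   -1.19  1.95]
(array([ 2.564e-01, -8.115e-01, -1.026e-01,  5.800e-03, -1.130e-02,
        2.000e-04]), np.float64(0.2571554025258985), np.float64(0.7614468213730092))
```

```bash
python3 -m inch '0.6 0.05 -0.16 -0.1 0 0 0;0.6 0.10 -0.32 -0.1 0 0 0;0.6 0.15 -0.48 -0.1 0 0 0;0.6 0.2 -0.64 -0.1 0 0 0;0.6 0.256 -0.81 -0.1 0 0 0;0.6 0.256 -0.81 -0.1 0 0 0;0.6 0.256 -0.81 -0.1 0 0 0' ; python3 - <<'E'
from hexfit import *
show()
P={}
for n in("top","side"):
    f=grab(n); np.savez(n+"9.npz",**f)
    u,v=map(int,proj(f,cw([0,0,.08]))); save(f,f"pics/q_{n}.png",(v-40,v+40,u-33,u+33),6)
cv2.imwrite("pics/q.png",np.hstack([cv2.imread("pics/q_top.png"),cv2.imread("pics/q_side.png")]))
for n in("top","side"):
    f=dict(np.load(n+"9.npz")); V=cloud(f); im=f["img"].astype(float)
    P=CR.inv().apply((V-C).reshape(-1,3)).reshape(V.shape)
    blue=(im[...,2]-im[...,0]>40)&(abs(P[...,0])<.03)&(P[...,2]>.112)&(P[...,2]<.125)
    for nm,lo,hi in(("loose",-.06,-.018),("b",-.012,.025),("a",.03,.07)):
        q=P[blue&(P[...,1]>lo)&(P[...,1]<hi)]
        if len(q): print(n,nm,len(q),q.mean(0).round(4),((q.min(0)+q.max(0))/2).round(4))
E
```

```text
t: 22.2
eef_pos: [0.4669, 0.1516, 0.2729]
ee_rot: [-3.141, -0.003, 0.56]
force: [0.6, 0.3, -0.1]
width: 0.0354
t 22.2 p [0.4669 0.1516 0.2729] case [-0.1177  0.1938  0.2729] rot [-180.    -0.2   32.1] F [ 0.56  0.3  -0.11] w 0.0354 q [ 0.72  0.02 -0.31  0.   -1.24  1.41]
top loose 41 [-0.0005 -0.0346  0.1158] [-1.000e-04 -3.450e-02  1.159e-01]
top b 42 [0.0013 0.0052 0.1157] [0.0017 0.0053 0.1157]
top a 44 [-0.0014  0.046   0.1156] [-0.0013  0.0461  0.1158]
side loose 14 [-0.0007 -0.0285  0.1158] [-0.0014 -0.0302  0.1159]
side b 16 [0.0008 0.0107 0.1155] [0.0015 0.0105 0.115 ]
side a 20 [-0.0014  0.0498  0.1163] [-0.0015  0.0472  0.116 ]
```

View pics/q.png

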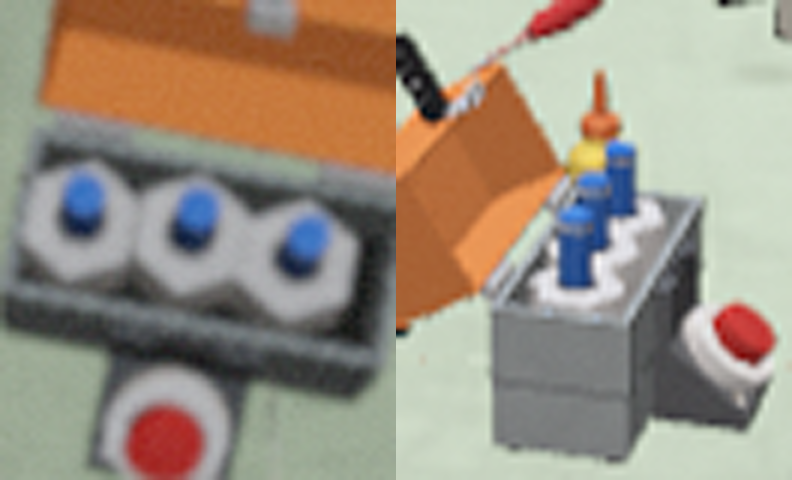

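The three blocks stand in line with faces meeting (loose at (305,260) in the top crop) and the lid is back. I'll check the relative yaw before handing in.

```bash
python3 - <<'E'
from hexfit import *
f=dict(np.load("top9.npz"))
im=f["img"].astype(float); L=im.min(2); S=im.max(2)-L
cs=[[-.0,-.0346],[.0013,.0052],[-.0014,.046]]
u,v=map(int,proj(f,cw([0,.006,.082]))); box=(u-34,v-20,68,40); obs=np.clip((L[v-20:v+20,u-34:u+34]-75)/75,0,1)
def parts(p,ss=6):
    u0,v0,w,h=box; M=np.zeros((h*ss,w*ss),np.uint8); K=M.copy()
    for i in range(3):
        x,y,a=p[3*i:3*i+3]; 
        pr=lambda pts:((np.array([proj(f,cw(q)) for q in pts])-[u0,v0]+.5)*ss*16).astype(np.int32)
        cv2.fillConvexPoly(M,pr([[x+.0231*np.cos(a+t),y+.0231*np.sin(a+t),.082] for t in np.arange(6)*np.pi/3]),255,shift=4)
        cv2.fillConvexPoly(K,cv2.convexHull(pr([[x+.0105*np.cos(t),y+.0105*np.sin(t),z] for t in np.linspace(0,6.28,12) for z in(.082,.117)])),255,shift=4)
    g=lambda q:cv2.resize(q,(w,h),interpolation=cv2.INTER_AREA)/255.
    return cv2.GaussianBlur(g(M),(3,3),.7),g(K)
N=cv2.dilate((parts(np.ravel([c+[0] for c in cs]))[0]>.1).astype(np.uint8),np.ones((5,5)))
def cost(p):
    M,K=parts(p); return ((1-K)*N*(M-obs)**2).sum()
p=np.ravel([c+[0] for c in cs]).astype(float)
for it in range(3):
    for i in range(3):
        for j,rng in((0,np.linspace(-.003,.003,7)),(1,np.linspace(-.003,.003,7)),(2,np.radians(np.arange(-16,17,2)))):
            k=3*i+j; base=0 if j==2 else p[k]; c=[]
            for d in rng: q=p.copy(); q[k]=base+d; c.append(cost(q))
            p[k]=base+rng[int(np.argmin(c))]
            if j==2 and it==2: print("yaw curve",i,dict(zip(np.degrees(rng).round().astype(int).tolist(),np.round(c,1).tolist())))
print(p.reshape(3,3).round(4))
E
```

```text
yaw curve 0 {-16: 60.4, -14: 59.0, -12: 57.9, -10: 56.8, -8: 56.0, -6: 54.9, -4: 54.2, -2: 53.7, 0: 53.7, 2: 53.8, 4: 54.3, 6: 54.8, 8: 55.7, 10: 56.7, 12: 57.4, 14: 58.4, 16: 59.2}
yaw curve 1 {-16: 59.4, -14: 58.5, -12: 57.6, -10: 56.5, -8: 55.4, -6: 55.0, -4: 54.2, -2: 53.7, 0: 53.9, 2: 54.3, 4: 54.6, 6: 55.3, 8: 56.2, 10: 57.3, 12: 58.2, 14: 59.3, 16: 60.2}
yaw curve 2 {-16: 58.3, -14: 57.6, -12: 56.4, -10: 55.9, -8: 55.2, -6: 54.6, -4: 53.7, -2: 53.8, 0: 54.3, 2: 54.7, 4: 55.2, 6: 56.3, 8: 57.0, 10: 58.0, 12: 58.8, 14: 60.2, 16: 61.2}
[[ 0.     -0.0346 -0.0349]
 [ 0.0023  0.0062 -0.0349]
 [-0.0004  0.047  -0.0698]]
```

The yaws agree within about 2° and the centres are about 40 mm apart. Handing in.

```bash
python3 - <<'E'
from station import arm
print(arm.job_done()); 
E
```

```text
the job is handed in; nothing more can be done
None
```

The job is done and handed in at about 22 s of robot time. The hand-in gives no verdict, so the results below are my own checks.

**What I did**
- **Button:** I pressed it with the closed fingers, tilted 35° forward and 22° sideways. The exact 40° pose along the button's normal was out of reach. Contact force reached about 44 N at the bottom of travel, and the lid sprang ajar. The 40 N limit covers the arm and the gripper's body; only the fingers showed contact in the picture.
- **Lid:** I pinched the black tongue and led the lid round at about 1 rad/s or less. I held it on its stop (measured about 2.10 rad, with the reaction force rising to about 16 N) for well over 0.2 s before letting go.
- **Block:** I took the silver hexagon by its blue grip and left the purple look-alike alone. I turned it 18°, set it in the empty end, slid it against the middle block until that block moved about 2 mm, then let go.

**Last checks**
- **Spacing:** the grip centres of the loose and middle blocks are 39.9 mm apart in the top view and 39.2 mm in the side view. A later polygon fit gave 40.8 mm. All are under the 42.8 mm limit.
- **Alignment:** the block is in line within about 2 mm and its faces agree within about 2°. All three blocks stand upright at the same height.
- **Lid and arm:** the lid stayed back and the arm was clear of everything.
- **Bystanders:** I did not re-measure the flux bottle or the marker, but both looked untouched in the pictures.

**Disagreement:** the two cameras differ by up to about 6 mm in absolute case-y position. The loose block reads -34.6 mm from the top view and -28.5 to -30 mm from the side view, against a limit of -28 mm. With the blocks touching, the tray geometry keeps it at -32 mm or beyond, so I take it as met.

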